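Lay up a laminated busbar: separator under the sprung lip, then the upper conductor

ROBOT

A 6-joint arm with a two-finger parallel gripper is mounted at the origin on a cart in front of the work surface, level with it; the furniture and walls round the work are solid. World frame = base frame: x ahead of the robot, y to its left, z up, the work surface at z = 0. Lengths are in m, angles in rad, forces in N, time in s.
With the tool pointing down it reaches from about 0.425 to 0.925 m from the base axis. Payload 12.5 kg.
Tool frame: the origin (TCP) lies between the finger pads; the fingertips stand 14 mm ahead of it and the grasp point (between the pads) lies 5 mm behind it; z points along the fingers, y is the line along which they close (so a half turn about z gives the same grasp; the last joint's range is limited). The gripper opens to 85 mm and grips with 20 to 120 N. Pads are 22 mm wide; open, the fingers measure 114 mm over their backs; the gripper's body (76 mm by 85 mm) begins 54 mm behind the grasp point. The pads swing forward as they close: fully open they stand 13 mm farther back than shut.
Start: joints at [-1.346, 0.491, 1.559, -0, 1.092, -0.106], TCP at [0.203, -0.591, 0.209] pointing down, gripper open.
Joint ranges: [-3.1, 3.1], [-0.84, 2.19], [0.05, 2.79], [-1.13, 4.28], [0.06, 2.93], [-2.69, 2.69]. Speed limits (rad/s): [2.22, 2.22, 2.79, 3.14, 3.14, 3.14].

INTERFACE

Orientations are given as a 3x3 rotation matrix whose columns are the frame's x, y, z axes.
In Python, from cell import * gives the robot as it stands.
- The arm moves only by the tool drive_tool, never from a script. Its argument "rows" is a list of rows, each a list of 4 numbers: the shift along the tool's x, y, z as a fraction of full scale, then the turn about the tool's z as a fraction of full scale. A call has 1 to 8 rows; each row shifts and turns the commanded pose from where the row before left it, along the tool's axes as they then stand; what a row does not reach is not made up. Full scale, the value 1, is 0.05 m for a shift and 360 degrees for a turn. A row lasts 1/8 s, in which the tool goes at most 62.5 mm and 10.7 degrees, less where a joint would pass 70% of its speed; a pose out of reach is approached as far as the arm can. A call with a number of a shift or a turn outside -1 to 1 is refused whole. A call with a gripper value outside its range is refused whole. "grip" is the opening, from 0 (shut) to 1 (fully open), set as the call begins (left out, the last holds). The fingers move at their own pace and stop on an object; "squeeze" is the grip in N (left out, the last holds). Time passes only in rows, so rows that do not move let the fingers close. It gives the time, the measured TCP pose, the force, the opening and the grip force at its end, in the units of the state.
- sense(): the state, without advancing time (a new reading comes with each control period).
- get_image(name): name is "side" or "top"; returns a dict with "pixels" (420x560x3 uint8, red, green, blue), "intrinsics" (3x3 intrinsics, pixels), "eye" and "orientation" of the camera in the world. Camera axes: x right, y down, z forward; pixel columns grow to the right and rows downward; lengths in m; the calibration is good to about 2 mm. A picture is of the moment at which its call begins. There is no depth.
- finish_job(): hands the job in; it is judged then, once.
The state is a dict: "t": time; "joint_positions": joint angles; "qvel": joint speeds; "joint_efforts": joint torques, N m; "position": TCP position; "orientation": TCP orientation; "force": force on the tool from outside, world axes, zero at the start; "ft_torque": the same for the moment, N m; "opening": opening from 0.0 (shut) to 1.0 (fully open); "finger_force": force on a finger pad.
Only numpy, scipy, OpenCV 4.12 (cv2) and the standard library are available. Lean on these libraries where they do the work, as an engineer would, in place of code of your own. Each camera call takes 0.05 s, during which the arm holds its last target. There are 200 camera calls.

TASK

Lay up the laminated busbar in the jig: take the white separator from the sloping rack and lay it flat on the bar that is already in the jig, held lengthwise between the sprung pusher (its end under the pusher's lip) and the end stop. Let go of it, then lay the loose aluminium bar gently on top, straight above the bar underneath, so that the separator sticks out past the bars all round. Press the separator's brittle edge only lightly against the spring, and leave the tape roll, the marker and the spacer block where they are.

Things in the scene. Friction and masses are not known exactly. Their poses are not given: they have to be found in the camera images.
- jig: Fixed lay-up jig, dark steel sole plate 296 x 104 x 10 mm. Origin on the bench surface below the middle of the lower bar; x along the bar, away from the pusher; z up. Lower aluminium bar, fixed: 120 x 44 x 10 mm, top 28 mm above the bench, its underside 8 mm above the sole. Spring housing behind the pusher: jig x -163 to -108 mm, up to 44 mm high.
- pusher_zone (a point): Fixed point, jig x = -86 mm, 28 mm above the bench. Within 9 mm of here along jig x (set anew for each job, not reported: see or feel it) is the relaxed sprung pusher's upright face, 34 mm wide, 13 to 36 mm above the bench. A lip on it (underside 36, top 41 mm above the bench) reaches 6 mm beyond the face towards the bar. The separator's end goes under it, tilted, that end low.
- pusher (a joint): Travel of the sprung pusher, m: 0 relaxed, growing as it is pushed along the jig's -x (away from the end stop), 0.011 at its end. It starts to move at about 4 N and takes 12 N at its end (0.7 N per mm).
- stop_zone (a point): Fixed point, jig x = 90 mm, 28 mm above the bench. The end stop, a steel block 40 mm wide, 48 mm high, has its face -13 to +10 mm (jig x) from here, always 172 to 177 mm from the relaxed pusher's face; not reported. So the separator is 3 to 8 mm too long for the relaxed gap: while it presses the pusher back, its other end swings down past the stop, and the spring then holds it there.
- dowels (a point): Point midway between two steel dowels of the jig (8 mm diameter, pointed tops 41 mm above the bench, centres 36 mm to either side of here along jig y), at jig x = 62 mm, 28 mm above the bench. Between them the separator has 2 mm of side play each side.
- rack: Fixed sloping rack: foot 170 x 84 x 6 mm, aluminium slope 176 x 36 x 5 mm rising 30 degrees towards the rack's +x, with a toe ledge 36 mm wide at the lower end, 10 mm proud of the slope. Origin on the bench surface below the middle of the slope, whose upper face is there 68 mm above the bench; z up.
- separator_centre (a point): Centre of the separator, a loose stiff white sheet 180 x 60 x 5 mm, 100 g: x along its length (up the slope at the start), y across, z normal. It leans on the rack's slope, its lower end at the toe, overhanging the slope by about 12 mm on both long sides, where it can be gripped across its width. Brittle: over 25 N against the pusher chips its edge.
- upper_bar_centre (a point): Centre of the loose upper conductor, an aluminium bar 120 x 44 x 10 mm with a dark hole mark near each end, 140 to 250 g, lying flat on the bench: x along its length, z up. In place on the separator its centre is 38 mm above the bench.
- tape_1: Bystander: roll of black tape, 62 x 59 x 19 mm; origin under its centre.
- marker: Bystander: marker pen, 132 mm long, 19 mm high; origin under its centre.
- spacer_block: Bystander: aluminium block with two holes, 30 x 50 x 20 mm; origin under its centre.
Mind the look-alikes: they are no part of the job. There is more than one size of the part that bears separator_centre; the job needs the larger.

How it is judged:
By the outcome, as a careful person would: the job done as asked, in the order asked, and still so for the second after the job is handed in, with the robot touching nothing.
It also fails if it takes over 67 s, if anything falls off the work surface, if the arm or the gripper's body presses on something with over 40 N, if the wrist force passes 120 N, or if a joint passes its speed limit or range.

## Working session

There is one attempt and no reset: what is moved stays moved. The work goes in short steps, Python scripts to look and compute and a tool call to move; the robot and the scene stay as the last step left them, time stands still between calls to the robot, and variables do not carry over. Pictures are saved under pics/ and viewed, at most 10 in all, crops included, and the job is handed in when it is done.

Besides the shell and the picture viewer there is one more tool, called after ">>>" as a command line: name --pt "numbers of a row" for each row, then --argument value for the rest. drive_tool: Moves the arm, as the interface text tells. Its arguments: {"type":"object","properties":{"rows":{"type":"array","items":{"type":"array","items":{"type":"number","minimum":-1,"maximum":1}}},"grip":{"type":"number"},"squeeze":{"type":"number"}},"required":["rows"]}

```bash
mkdir -p pics; ls
python3 - <<'E'
from cell import *
import cv2,pickle
d={}
for n in("side","top"):
    g=get_image(n);d[n]=g
    cv2.imwrite(f"pics/{n}0.png",g["pixels"][:,:,::-1]);print(n,g["intrinsics"],g["eye"],g["orientation"])
s=sense();print(s)
pickle.dump(d,open("d0.pkl","wb"))
E
```

```text
pics
side [[481.34990401   0.         275.03059331]
 [  0.         481.34990401 204.62633975]
 [  0.           0.           1.        ]] [0.30400203 0.95942623 0.94792422] [[-0.97292912 -0.1366927   0.18634387]
 [-0.23110052  0.57120747 -0.78760052]
 [ 0.00121823 -0.80934364 -0.58733414]]
top [[390.47776048   0.         279.27689062]
 [  0.         390.47776048 218.0089115 ]
 [  0.           0.           1.        ]] [ 0.28223527 -0.22483521  1.40812098] [[-0.00273594 -0.97862195  0.20564921]
 [-0.99999452  0.00229453 -0.00238486]
 [ 0.00186201 -0.20565461 -0.97862287]]
{'t': 0.1, 'joint_positions': array([-1.34558199e+00,  4.91530553e-01,  1.55937524e+00, -3.91417652e-06,
        1.09171706e+00, -1.05585002e-01]), 'qvel': array([ 0.00027964, -0.00144029, -0.00240337, -0.00052432,  0.00144632,
        0.00102248]), 'joint_efforts': array([ 3.21265514e-03, -6.19449520e+01, -2.62023747e+01, -6.54880523e-05,
        2.89835538e-03,  7.49494461e-06]), 'position': array([ 0.2029798 , -0.59088995,  0.20797133]), 'orientation': array([[ 9.45782446e-01,  3.24800724e-01, -2.33446122e-04],
       [ 3.24800790e-01, -9.45781920e-01,  1.00341188e-03],
       [ 1.05119783e-04, -1.02483283e-03, -9.99999469e-01]]), 'force': array([ 0.63792389, -0.67630166,  0.04289551]), 'ft_torque': array([ 0.06246121, -0.0007751 ,  0.01804684]), 'finger_force': 0.0, 'opening': 1.0031291482330105}
```

View pics/top0.png

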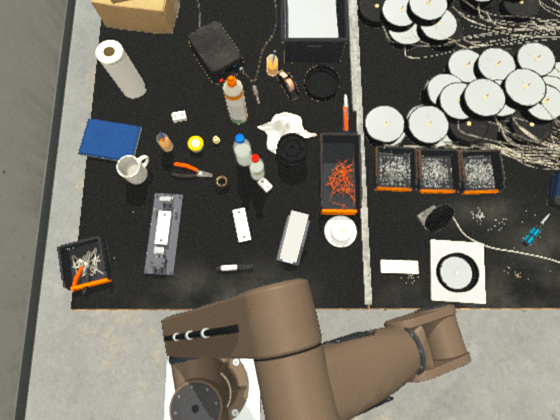

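View pics/side0.png

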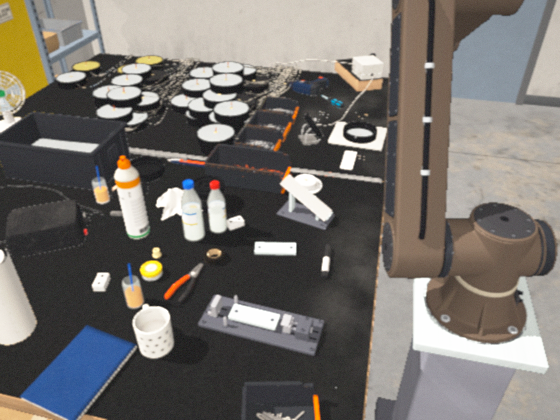

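The top view shows the jig at about (163,235), the loose bar at (242,225) and the rack with the large separator at (293,238). The short white sheet at (400,267) is the look-alike. The side view shows the jig at (262,322), the bar at (275,249) and the rack at (306,203). Next I'll enlarge these.

```bash
cat > h.py <<'E'
import numpy as np,cv2,pickle
def ray(g,u,v):
    K=g["intrinsics"];d=g["orientation"]@np.array([(u-K[0,2])/K[0,0],(v-K[1,2])/K[1,1],1]);return np.array(g["eye"]),d
def onz(g,u,v,z):
    e,d=ray(g,u,v);return e+d*(z-e[2])/d[2]
def proj(g,p):
    c=np.array(g["orientation"]).T@(np.array(p)-g["eye"]);q=np.array(g["intrinsics"])@c;return q[:2]/q[2]
def tri(g1,p1,g2,p2):
    a,d=ray(g1,*p1);b,e=ray(g2,*p2);s=np.linalg.lstsq(np.c_[d,-e],b-a,rcond=None)[0]
    x,y=a+d*s[0],b+e*s[1];return (x+y)/2,np.linalg.norm(x-y)
def crop(g,u0,v0,w,h,k):
    im=g["pixels"][v0:v0+h,u0:u0+w,::-1];return cv2.resize(im,None,fx=k,fy=k,interpolation=cv2.INTER_CUBIC)
E
python3 - <<'E'
from h import *
d=pickle.load(open("d0.pkl","rb"));t,s=d["top"],d["side"]
a=crop(t,140,185,180,100,4);cv2.imwrite("pics/c1.png",a)
b=crop(s,190,165,160,200,3);
b=crop(s,190,165,150,195,3);cv2.imwrite("pics/c2.png",b)
# bright blobs
for n,g,roi in(("top",t,(140,185,180,100)),("side",s,(190,165,150,195))):
    u,v,w,h=roi;im=g["pixels"][v:v+h,u:u+w].astype(int)
    m=(im.min(2)>165).astype(np.uint8)
    cs,_=cv2.findContours(m,0,1)
    for c in cs:
        if cv2.contourArea(c)>40:
            r=cv2.minAreaRect(c);print(n,(np.array(r[0])+[u,v]).round(1),np.round(r[1],1),round(r[2],1),(cv2.boxPoints(r)+[u,v]).round(1).tolist(), im[m>0].mean(0).round())
for u,v,z in((163,235,.03),(242,225,.01),(293,238,.07),(341,231,.0)):print(onz(t,u,v,z).round(3))
E
```

```text
top [228.5 267. ] [ 4. 15.] 90.0 [[221.0, 265.0], [236.0, 265.0], [236.0, 269.0], [221.0, 269.0]] [245. 244. 236.]
top [158.5 249.5] [7. 9.] 90.0 [[154.0, 246.0], [163.0, 246.0], [163.0, 253.0], [154.0, 253.0]] [245. 244. 236.]
top [293.2 236.8] [18.2 51.4] 14.0 [[278.1, 259.5], [290.6, 209.6], [308.2, 214.1], [295.8, 263.9]] [245. 244. 236.]
top [162.3 227. ] [13.2 33.8] 7.6 [[153.5, 242.9], [158.0, 209.4], [171.1, 211.1], [166.6, 244.7]] [245. 244. 236.]
top [241.2 224.4] [32.9 12.7] 78.7 [[231.7, 209.5], [244.2, 207.0], [250.7, 239.3], [238.2, 241.8]] [245. 244. 236.]
top [165.5 198. ] [ 4. 13.] 90.0 [[159.0, 196.0], [172.0, 196.0], [172.0, 200.0], [159.0, 200.0]] [245. 244. 236.]
side [286.  322.8] [10.6 18.1] 17.1 [[278.3, 329.9], [283.6, 312.6], [293.7, 315.8], [288.4, 333.0]] [235. 233. 229.]
side [254.1 314.7] [49.3 24. ] 18.4 [[226.9, 318.3], [234.5, 295.5], [281.3, 311.1], [273.7, 333.9]] [235. 233. 229.]
side [213.9 304.8] [ 8.1 21.7] 15.5 [[207.1, 314.2], [212.9, 293.3], [220.7, 295.5], [214.9, 316.4]] [235. 233. 229.]
side [325. 263.] [14.  6.] 90.0 [[322.0, 256.0], [328.0, 256.0], [328.0, 270.0], [322.0, 270.0]] [235. 233. 229.]
side [274.5 248. ] [12. 41.] 90.0 [[254.0, 242.0], [295.0, 242.0], [295.0, 254.0], [254.0, 254.0]] [235. 233. 229.]
side [225.  209.7] [41.8 34. ] 84.3 [[206.0, 190.6], [239.8, 187.2], [244.0, 228.8], [210.1, 232.2]] [235. 233. 229.]
side [196.5 214.5] [13. 51.] 0.0 [[190.0, 240.0], [190.0, 189.0], [203.0, 189.0], [203.0, 240.0]] [235. 233. 229.]
side [306.9 192.7] [56.6 50.1] 11.0 [[274.4, 211.9], [284.0, 162.7], [339.5, 173.5], [329.9, 222.7]] [235. 233. 229.]
[0.511 0.187 0.03 ]
[ 0.55  -0.092  0.01 ]
[ 0.493 -0.275  0.07 ]
[ 0.529 -0.454  0.   ]
```

View pics/c1.png

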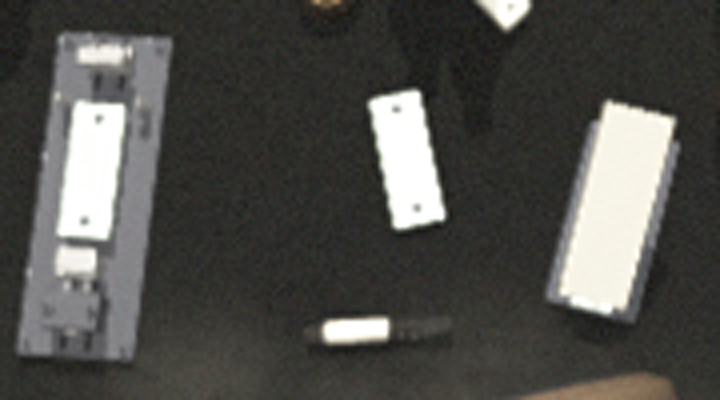

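View pics/c2.png

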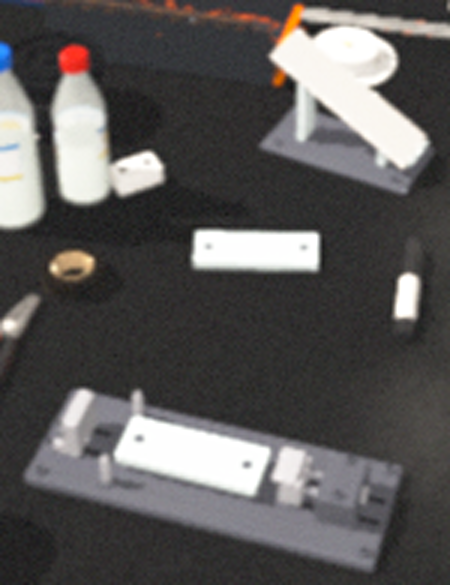

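The crops show that the pusher end of the jig faces the robot and the stop and dowels are at the far end. The separator's low end also faces the robot, so its tilt already suits the jig. The bar is at top (241,224). Now for sub-pixel measuring.

```bash
cat >> h.py <<'E'
def blobs(g,roi,f,amin,k=6):
    u,v,w,h=roi;im=cv2.resize(g["pixels"][v:v+h,u:u+w],None,fx=k,fy=k,interpolation=cv2.INTER_CUBIC).astype(int)
    cs,_=cv2.findContours(f(im).astype(np.uint8),0,cv2.CHAIN_APPROX_NONE)
    return [(c[:,0,:]+.5)/k-.5+[u,v] for c in cs if cv2.contourArea(c)>amin*k*k]
def rect(g,pts,z):
    P=np.array([onz(g,*p,z)[:2] for p in pts])*1000
    c,s,a=cv2.minAreaRect(P.astype(np.float32))
    b=cv2.boxPoints((c,s,a));e=max((b[1]-b[0],b[2]-b[1]),key=np.linalg.norm);e=e*np.sign(e[0])
    return np.array(c).round(1),np.sort(s).round(1),round(np.degrees(np.arctan2(e[1],e[0])),2)
E
python3 - <<'E'
from h import *
d=pickle.load(open("d0.pkl","rb"));t,s=d["top"],d["side"]
dark=lambda T:lambda im:im.max(2)>T
br=lambda T:lambda im:im.min(2)>T
for T in(50,60,70):
  for n,g,roi in(("top",t,(140,185,55,100)),("side",s,(190,285,145,75))):
    for b in blobs(g,roi,dark(T),1000):print("jig",n,T,rect(g,b,.01))
for T in(120,150):
  for n,g,roi in(("top",t,(150,205,24,43)),("side",s,(228,300,57,32))):
    for b in blobs(g,roi,br(T),200):print("lowbar",n,T,rect(g,b,.028))
  for n,g,roi in(("top",t,(225,200,32,48)),("side",s,(245,235,60,25))):
    for b in blobs(g,roi,br(T),150):print("upbar",n,T,rect(g,b,.010))
# separator corners
for n,g,roi in(("top",t,(274,205,40,65)),("side",s,(276,170,60,55))):
    for b in blobs(g,roi,br(165),300):
        r=cv2.approxPolyDP(cv2.convexHull(b.astype(np.float32)),2.5,True)[:,0];print("sep",n,r.round(1).tolist())
E
```

```text
jig top 50 (array([506.9, 165.5]), array([187.8, 339.1]), np.float32(-0.15))
jig side 50 (array([513.4, 166.1]), array([244.9, 341.2]), np.float32(7.66))
jig top 60 (array([506.6, 163.9]), array([184.6, 338.4]), np.float32(-0.15))
jig side 60 (array([503., 135.]), array([237.5, 331.9]), np.float32(-3.83))
jig top 70 (array([523.1, 192.6]), array([109.2, 300.6]), np.float32(-3.94))
jig side 70 (array([505.3, 145.2]), array([215., 327.]), np.float32(-3.8))
lowbar top 120 (array([544.4, 195.1]), array([ 85.3, 160.9]), np.float32(3.03))
lowbar side 120 (array([536.1, 189.1]), array([101.7, 144.7]), np.float32(13.42))
upbar top 120 (array([553.2, -89.5]), array([ 50.2, 126.7]), np.float32(12.26))
upbar side 120 (array([552. , -86.5]), array([ 61.1, 125.9]), np.float32(11.59))
lowbar top 150 (array([541.2, 192.2]), array([ 51.3, 127.4]), np.float32(-4.1))
lowbar side 150 (array([540.8, 187.8]), array([ 67.3, 129.9]), np.float32(-3.35))
upbar top 150 (array([553.1, -89.5]), array([ 48.7, 125.1]), np.float32(12.22))
upbar side 150 (array([551.8, -86.7]), array([ 57.9, 124.4]), np.float32(11.53))
sep top [[292.20001220703125, 210.10000610351562], [307.8999938964844, 215.39999389648438], [296.1000061035156, 260.79998779296875], [290.6000061035156, 262.8999938964844], [279.20001220703125, 256.8999938964844]]
sep side [[290.20001220703125, 169.60000610351562], [335.3999938964844, 173.10000610351562], [332.1000061035156, 212.39999389648438], [327.3999938964844, 219.10000610351562], [316.3999938964844, 220.1999969482422], [288.1000061035156, 210.89999389648438], [279.79998779296875, 182.89999389648438]]
```

```bash
cat > m.py <<'E'
from h import *
def holes(g,poly):
    k=8;im=cv2.resize(g["pixels"],None,fx=k,fy=k,interpolation=cv2.INTER_CUBIC).min(2)
    m=np.zeros_like(im);cv2.fillConvexPoly(m,(np.array(poly)*k+k/2).astype(np.int32),255)
    out=[];w=(255.-cv2.GaussianBlur(im,(0,0),5))*(m>0)
    for _ in range(2):
        _,_,_,p=cv2.minMaxLoc(w);y,x=np.mgrid[p[1]-12:p[1]+13,p[0]-12:p[0]+13];ww=w[p[1]-12:p[1]+13,p[0]-12:p[0]+13];ww=np.clip(ww-np.percentile(ww,30),0,None)
        out.append(((np.array([(x*ww).sum(),(y*ww).sum()])/ww.sum())+.5)/k-.5);cv2.circle(w,p,60,0,-1)
    return sorted(out,key=lambda q:q[1] if g["eye"][1]<0 else -q[0])
E
python3 - <<'E'
from m import *
d=pickle.load(open("d0.pkl","rb"));t,s=d["top"],d["side"]
def sh(p,f=.75):
    p=np.array(p,float);c=p.mean(0);return c+(p-c)*f
C=lambda p,k,o:np.array(p)/k+o
lt=sh(C([(78,100),(126,102),(108,242),(58,238)],4,[140,185]),.85);ls=sh(C([(128,418),(272,445),(252,493),(117,455)],3,[190,165]),.85)
ut=sh(C([(367,98),(416,89),(445,218),(396,230)],4,[140,185]),.85);us=sh(C([(192,231),(319,233),(319,262),(193,260)],3,[190,165]),.85)
for n,pt,ps,z in(("low",lt,ls,.028),("up",ut,us,.01)):
    ht,hs=holes(t,pt),holes(s,ps)
    print(n,np.round(ht,1),np.round(hs,1))
    for g,h in((t,ht),(s,hs)):
        P=[onz(g,*q,z)*1000 for q in h];e=P[0]-P[1];e*=np.sign(e[0]);print(((P[0]+P[1])/2).round(1),np.linalg.norm(e).round(1),np.degrees(np.arctan2(e[1],e[0])).round(2))
    pm,er=tri(t,sum(ht)/2,s,sum(hs)/2);print("tri",(pm*1000).round(1),er*1000)
E
```

```text
low [[164.2 214.2]
 [160.7 239.8]] [[271.9 319.4]
 [236.  310.7]]
[540.5 191.5  28. ] 93.7 -4.51
[539.7 190.1  28. ] 94.0 -3.88
tri [539.5 191.1  29.2] 1.0341813719578439
up [[238.6 211.9]
 [243.8 236.5]] [[290.8 247. ]
 [259.  246.7]]
[553.7 -89.3  10. ] 93.8 12.57
[552.7 -91.3  10. ] 94.1 12.61
tri [552.7 -89.6  11.6] 0.7334107932357613
```

Run:
```python
from m import *
d=pickle.load(open("d0.pkl","rb"));t,s=d["top"],d["side"]
pairs=[((292,210),(280.3,184)),((309.3,214.5),(289.3,175)),((280,258.3),(325,221)),((297.5,263),(332.7,215))]
P=[]
for a,b in pairs:
    p,e=tri(t,a,s,b);P.append(p*1000);print("sep",(p*1000).round(1),round(e*1000,1))
P=np.array(P);h,l=(P[0]+P[1])/2,(P[2]+P[3])/2
print("c",((h+l)/2).round(1),"len",np.linalg.norm(h-l).round(1),"tilt",np.degrees(np.arcsin((h-l)[2]/np.linalg.norm(h-l))).round(1),"yaw",np.degrees(np.arctan2((h-l)[1],(h-l)[0])).round(2),np.linalg.norm(P[0]-P[1]),np.linalg.norm(P[2]-P[3]))
a=np.radians(-4.1);R=np.array([[np.cos(a),-np.sin(a)],[np.sin(a),np.cos(a)]])
for T in(130,160):
  for n,g,roi,z in(("pus top",t,(150,244,16,12),.041),("stop top",t,(155,192,22,12),.048),("pus side",s,(276,308,20,28),.041),("stop side",s,(204,290,20,30),.048)):
    for b in blobs(g,roi,lambda im:im.min(2)>T,10):
        q=(np.array([onz(g,*p,z)[:2]*1000 for p in b])-[540,191])@R;print(n,T,q.min(0).round(1),q.max(0).round(1))
# predicted pixels for checks
```

```text
sep [ 580.2 -271.5  113.2] 3.8
sep [ 564.1 -330.1  112.9] 4.4
sep [ 426.1 -230.4   24.7] 1.9
sep [ 410.2 -293.2    4.9] 3.9
c [ 495.1 -281.3   63.9] len 186.8 tilt 31.7 yaw -14.22 60.78413263482955 67.7209031055187
pus top 130 [-103.   -19.5] [-63.2  34. ]
stop top 130 [ 80.4 -44.5] [119.7  36.3]
pus side 130 [-113.8  -22.6] [-52.2  41. ]
stop side 130 [ 75.9 -21.6] [110.6  63.5]
pus top 160 [-97.6 -18.5] [-70.3  18.9]
stop top 160 [ 92.7 -28.1] [113.4  21.5]
pus side 160 [-100.8  -19.5] [-71.2  36.8]
pus side 160 [-66.7 -14.4] [-52.7  26.3]
stop side 160 [ 79.9 -20.7] [109.2  49. ]
```

Run:
```python
from m import *
d=pickle.load(open("d0.pkl","rb"));t,s=d["top"],d["side"]
for g,pts in((t,[((291.2,209.7),.118),((308.7,214.2),.118),((278.4,259.2),.028),((296,263.7),.028)]),(s,[((280.3,184),.118),((289.3,175),.118),((325,221),.028),((332.7,215),.028)])):
    P=np.array([onz(g,*p,z)*1000 for p,z in pts]);h,l=(P[0]+P[1])/2,(P[2]+P[3])/2
    print(P.round(1).tolist(),h.round(1),l.round(1),np.degrees(np.arctan2((h-l)[1],(h-l)[0])).round(2),np.linalg.norm(h-l).round(1))
# profile along jig axis (y=0) at top z: stop & pusher brightness
a=np.radians(-4.1);R=np.array([[np.cos(a),-np.sin(a)],[np.sin(a),np.cos(a)]])
for n,g in(("top",t),("side",s)):
  for nm,z,xs in(("pusher",.041,range(-106,-56,2)),("stop",.048,range(66,120,2))):
    row=[]
    for x in xs:
        v=[]
        for y in(-10,-5,0,5,10):
            w=R@[x,y]+[540,191];p=proj(g,[w[0]/1000,w[1]/1000,z]);v.append(cv2.getRectSubPix(g["pixels"],(1,1),tuple(map(float,p))).min())
        row.append(int(np.mean(v)))
    print(n,nm,list(zip(xs,row)))
```

```text
[[582.0, -268.5, 118.0], [566.3, -327.6, 118.0], [423.5, -224.7, 28.0], [407.5, -286.7, 28.0]] [ 574.2 -298.   118. ] [ 415.5 -255.7   28. ] -14.94 187.2
[[576.6, -263.9, 118.0], [560.2, -321.6, 118.0], [424.8, -226.0, 28.0], [405.7, -262.3, 28.0]] [ 568.4 -292.7  118. ] [ 415.2 -244.1   28. ] -17.6 184.2
top pusher [(-106, 131), (-104, 126), (-102, 120), (-100, 124), (-98, 138), (-96, 158), (-94, 181), (-92, 209), (-90, 224), (-88, 235), (-86, 236), (-84, 236), (-82, 236), (-80, 237), (-78, 237), (-76, 226), (-74, 207), (-72, 167), (-70, 126), (-68, 106), (-66, 106), (-64, 135), (-62, 186), (-60, 238), (-58, 251)]
top stop [(66, 107), (68, 105), (70, 102), (72, 99), (74, 97), (76, 95), (78, 93), (80, 90), (82, 94), (84, 99), (86, 105), (88, 111), (90, 118), (92, 134), (94, 170), (96, 200), (98, 221), (100, 232), (102, 233), (104, 231), (106, 227), (108, 208), (110, 184), (112, 158), (114, 132), (116, 122), (118, 112)]
side pusher [(-106, 127), (-104, 126), (-102, 132), (-100, 146), (-98, 164), (-96, 170), (-94, 179), (-92, 207), (-90, 229), (-88, 236), (-86, 237), (-84, 238), (-82, 238), (-80, 239), (-78, 239), (-76, 233), (-74, 205), (-72, 155), (-70, 122), (-68, 127), (-66, 167), (-64, 221), (-62, 248), (-60, 253), (-58, 253)]
side stop [(66, 125), (68, 126), (70, 127), (72, 128), (74, 129), (76, 130), (78, 132), (80, 133), (82, 135), (84, 135), (86, 135), (88, 134), (90, 140), (92, 161), (94, 195), (96, 221), (98, 231), (100, 234), (102, 235), (104, 231), (106, 214), (108, 177), (110, 138), (112, 103), (114, 72), (116, 53), (118, 46)]
```

```bash
cat > go.py <<'E'
import sys
from cell import *
import numpy as np
def go(x,y,z,yaw=None):
    s=sense();R=np.array(s["orientation"]);d=R.T@(np.array([x,y,z])-s["position"])/.05
    cur=np.degrees(np.arctan2(R[1,0],R[0,0]));print("t",round(s["t"],2),"tool shift total (x.05m)",d.round(3),"yaw",cur.round(2),"turn",None if yaw is None else round(-((yaw-cur+180)%360-180)/360,4),"F",np.round(s["force"],1),"open",round(s["opening"],3))
if __name__=="__main__":go(*map(float,sys.argv[1:]))
E
python3 go.py .495 -.279 .2 -14.5
```

```text
t 0.1 tool shift total (x.05m) [ 7.55  -4.002  0.164] yaw 18.95 turn 0.0929 F [ 0.6 -0.7  0. ] open 1.003
```

>>> drive_tool --pt "0.944 -0.5 0 0" --pt "0.944 -0.5 0 0" --pt "0.944 -0.5 0 0" --pt "0.944 -0.5 0 0" --pt "0.944 -0.5 0 0" --pt "0.944 -0.5 0 0" --pt "0.944 -0.5 0 0" --pt "0.944 -0.5 0 0" --grip 1

```text
t: 1.1
position: [0.4961, -0.2779, 0.2084]
orientation: [[0.946, 0.325, -0.0], [0.325, -0.946, 0.0], [-0.0, -0.0, -1.0]]
force: [-0.3, -0.4, -0.2]
opening: 0.997
finger_force: 0.0
```

>>> drive_tool --pt "0 0 0 0.0233" --pt "0 0 0 0.0233" --pt "0 0 0 0.0233" --pt "0 0 0 0.0233" --pt "0 0 0 0"

```text
t: 1.72
position: [0.4951, -0.2792, 0.2082]
orientation: [[0.968, -0.251, -0.0], [-0.251, -0.968, 0.0], [-0.0, -0.0, -1.0]]
force: [-0.5, 0.2, -0.3]
opening: 0.998
finger_force: 0.0
```

```bash
python3 go.py .495 -.279 .07 -14.5
```

```text
t 1.73 tool shift total (x.05m) [-2.000e-03 -4.000e-03  2.765e+00] yaw -14.54 turn -0.0001 F [-0.5  0.2 -0.3] open 0.998
```

>>> drive_tool --pt "0 0 0.9 0" --pt "0 0 0.8 0" --pt "0 0 0.5 0" --pt "0 0 0.35 0" --pt "0 0 0.2 0" --pt "0 0 0 0"

```text
t: 2.48
position: [0.495, -0.2793, 0.0706]
orientation: [[0.968, -0.251, -0.001], [-0.251, -0.968, 0.0], [-0.001, -0.0, -1.0]]
force: [-0.1, -0.1, 0.4]
opening: 1.003
finger_force: 0.0
```

Run:
```python
from cell import *
from h import *
d={n:get_image(n) for n in("side","top")};pickle.dump(d,open("d1.pkl","wb"))
a=crop(d["side"],255,130,100,110,4);b=crop(d["top"],255,180,90,110,4)
cv2.imwrite("pics/g1.png",np.hstack([a,b]))
```

```text
(no output)
```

View pics/g1.png

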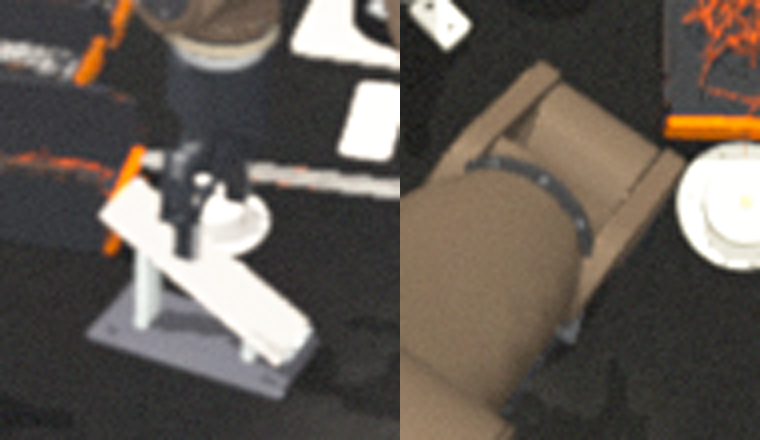

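In the side view the near finger is beside the plate's long edge at about (301,192), near mid-length, so the fingers straddle it. The arm blocks the top view. Closing the gripper.

>>> drive_tool --pt "0 0 0 0" --pt "0 0 0 0" --pt "0 0 0 0" --pt "0 0 0 0" --pt "0 0 0 0" --pt "0 0 0 0" --grip 0 --squeeze 50

```text
t: 3.32
position: [0.4952, -0.2793, 0.071]
orientation: [[0.968, -0.252, -0.0], [-0.252, -0.968, -0.0], [-0.0, 0.0, -1.0]]
force: [0.8, 0.6, 0.4]
opening: 0.001
finger_force: 0.0
```

>>> drive_tool --pt "0 0 -0.1 0" --pt "0 0 -0.3 0" --pt "0 0 -0.5 0" --pt "0 0 -0.9 0" --pt "0 0 -0.6 0" --pt "0 0 0 0"

```text
t: 4.08
position: [0.496, -0.2798, 0.1943]
orientation: [[0.968, -0.252, 0.004], [-0.252, -0.968, -0.003], [0.005, 0.002, -1.0]]
force: [0.0, 0.4, -1.0]
opening: -0.001
finger_force: 0.0
```

Run:
```python
from cell import *
from h import *
d={n:get_image(n) for n in("side","top")};pickle.dump(d,open("d2.pkl","wb"))
a=crop(d["side"],240,100,120,130,4);b=crop(d["top"],255,180,75,130,4)
cv2.imwrite("pics/g2.png",np.hstack([a,b]))
```

```text
(no output)
```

View pics/g2.png

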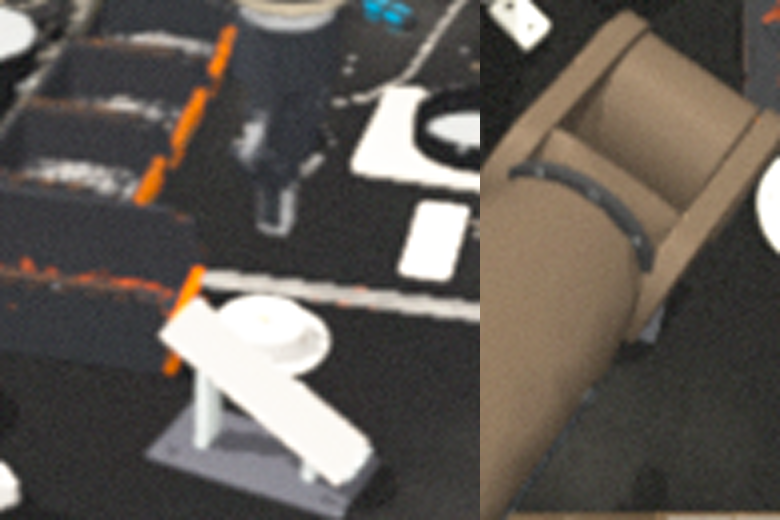

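Run:
```python
from h import *
d=pickle.load(open("d2.pkl","rb"));s=d["side"];t=d["top"]
print("shut tip pred",proj(s,[.496,-.2798,.1943-.014]),"seen (308.7,158)")
y=np.array([.252,.968,0])
for h in(.035,.045,.055):
  for z in(.057,.07):print(h,z,proj(s,np.array([.495,-.2793,z])+y*h).round(1))
# near-edge/far-edge points of plate from side view: corners in g2 crop
c=lambda x,yy:(x/4-.375+240,yy/4-.375+100)
for n,p in(("high near",(162,334)),("high far",(200,298)),("low near",(338,486)),("low far",(372,450))):
    print(n,np.round(c(*p),1),[ (onz(s,*c(*p),z)*1000).round(0).tolist() for z in((.118,.113,.105) if n[0]=="h" else (.028,.02,.015))])
```

```text
shut tip pred [307.4959563  167.49507324] seen (308.7,158)
0.035 0.057 [301.5 206.4]
0.035 0.07 [301.6 203. ]
0.045 0.057 [300.1 208.1]
0.045 0.07 [300.2 204.7]
0.055 0.057 [298.7 209.7]
0.055 0.07 [298.8 206.4]
high near [280.1 183.1] [[578.0, -269.0, 118.0], [580.0, -276.0, 113.0], [583.0, -288.0, 105.0]]
high far [289.6 174.1] [[560.0, -327.0, 118.0], [562.0, -335.0, 113.0], [564.0, -347.0, 105.0]]
low near [324.1 221.1] [[427.0, -225.0, 28.0], [428.0, -235.0, 20.0], [429.0, -241.0, 15.0]]
low far [332.6 212.1] [[408.0, -277.0, 28.0], [409.0, -288.0, 20.0], [409.0, -295.0, 15.0]]
```

The plate looks undisturbed, and the shut fingers end higher in the side view than predicted, at about (308,158). I'll check that against where the fingertips should be, with more contrast.

Run:
```python
from h import *
d1=pickle.load(open("d1.pkl","rb"));d2=pickle.load(open("d2.pkl","rb"));d0=pickle.load(open("d0.pkl","rb"))
out=[]
for d,r in((d1,(270,150,64,80)),(d2,(280,110,64,80))):
    a=crop(d["side"],*r,6).astype(float);out.append((255*(a/255)**.45).astype(np.uint8))
cv2.imwrite("pics/g3.png",np.hstack(out))
# which pixels changed by the arm's presence vs start picture, in column of the tip
for d,u in((d1,300),(d2,308)):
    df=np.abs(d["side"]["pixels"].astype(int)-d0["side"]["pixels"]).max(2)[130:225,u-2:u+3].mean(1)
    print([(130+i,int(x)) for i,x in enumerate(df) if i%2==0])
```

```text
[(130, 43), (132, 33), (134, 27), (136, 65), (138, 48), (140, 74), (142, 95), (144, 79), (146, 40), (148, 25), (150, 24), (152, 28), (154, 24), (156, 23), (158, 18), (160, 16), (162, 14), (164, 21), (166, 50), (168, 39), (170, 92), (172, 59), (174, 94), (176, 189), (178, 188), (180, 185), (182, 194), (184, 181), (186, 175), (188, 157), (190, 152), (192, 159), (194, 93), (196, 3), (198, 4), (200, 6), (202, 6), (204, 6), (206, 7), (208, 7), (210, 5), (212, 6), (214, 7), (216, 6), (218, 6), (220, 7), (222, 4), (224, 4)]
[(130, 73), (132, 47), (134, 131), (136, 121), (138, 105), (140, 104), (142, 107), (144, 81), (146, 9), (148, 27), (150, 39), (152, 37), (154, 38), (156, 74), (158, 61), (160, 3), (162, 4), (164, 4), (166, 4), (168, 4), (170, 9), (172, 7), (174, 5), (176, 0), (178, 1), (180, 2), (182, 1), (184, 1), (186, 5), (188, 5), (190, 5), (192, 3), (194, 4), (196, 3), (198, 3), (200, 3), (202, 4), (204, 3), (206, 5), (208, 6), (210, 6), (212, 4), (214, 6), (216, 7), (218, 5), (220, 9), (222, 6), (224, 5)]
```

View pics/g3.png

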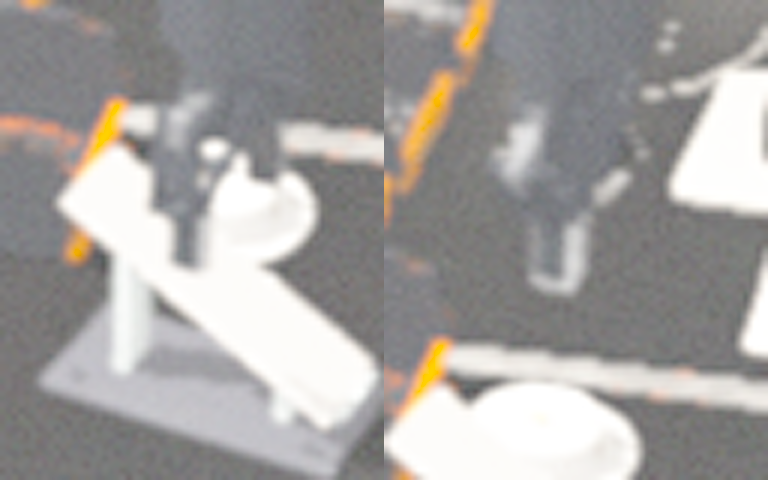

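Comparing pictures, the open tip ends at v≈195 where v≈205 was predicted, and the shut tip ends at 159 where 167 was predicted. So the fingertips are really some 30 mm higher than the nominal figure, and they closed above the plate. I'll open, go lower in steps watching the force, and look again.

>>> drive_tool --pt "0 0 0.9 0" --pt "0 0 0.9 0" --pt "0 0 0.6 0" --pt "0 0 0.3 0" --pt "0 0 0.2 0" --pt "0 0 0 0" --grip 1

```text
t: 4.92
position: [0.4952, -0.2794, 0.0459]
orientation: [[0.968, -0.252, -0.0], [-0.252, -0.968, 0.0], [-0.0, 0.0, -1.0]]
force: [0.5, 0.1, 0.3]
opening: 1.002
finger_force: 0.0
```

Run:
```python
from cell import *
from h import *
s=sense();print(s["position"],s["joint_positions"])
d0=pickle.load(open("d0.pkl","rb"));g=get_image("side");pickle.dump({"side":g},open("d3.pkl","wb"))
df=np.abs(g["pixels"].astype(int)-d0["side"]["pixels"]).max(2)
for u in(296,299,302,305,308):
    c=df[130:230,u];print(u,130+np.where(c>40)[0].max())
cv2.imwrite("pics/g4.png",crop(g,260,140,80,90,6))
```

```text
[ 0.49523076 -0.27935838  0.04594897] [-6.29729533e-01  6.24576525e-01  1.84635870e+00 -1.12245528e-04
  6.70819123e-01  1.19595162e+00]
296 192
299 200
302 202
305 190
308 185
```

View pics/g4.png

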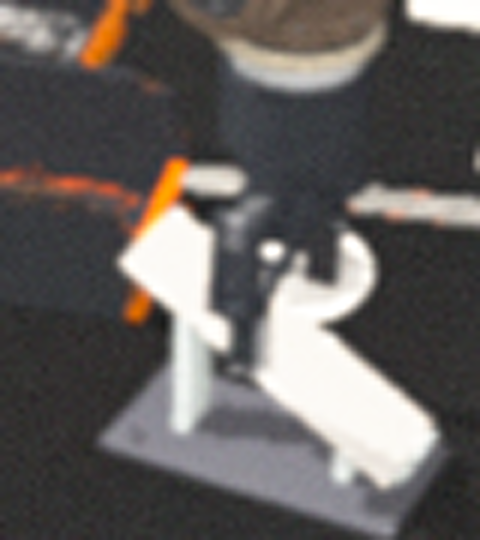

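The near fingertip now ends at about (301,202), just past the plate's near edge. Going 12 mm lower, then closing.

>>> drive_tool --pt "0 0 0.12 0" --pt "0 0 0.12 0" --pt "0 0 0 0"

```text
t: 5.35
position: [0.4951, -0.2792, 0.0337]
orientation: [[0.968, -0.252, -0.0], [-0.252, -0.968, 0.0], [-0.0, -0.0, -1.0]]
force: [-0.3, 0.3, 0.7]
opening: 1.0
finger_force: 0.0
```

>>> drive_tool --pt "0 0 0 0" --pt "0 0 0 0" --pt "0 0 0 0" --pt "0 0 0 0" --grip 0 --squeeze 50

```text
t: 5.85
position: [0.4953, -0.2794, 0.0346]
orientation: [[0.968, -0.252, 0.001], [-0.252, -0.968, -0.0], [0.001, 0.0, -1.0]]
force: [-1.3, 0.6, 4.7]
opening: 0.686
finger_force: 53.0
```

Gripped: opening 0.686 is about 58 mm, so it has the 60 mm width. Lifting and turning to the jig's yaw.

>>> drive_tool --pt "0 0 -0.1 0" --pt "0 0 -0.3 0" --pt "0 0 -0.6 0" --pt "0 0 -0.8 0" --pt "0 0 -0.6 0" --pt "0 0 0 -0.0145" --pt "0 0 0 -0.0145" --pt "0 0 0 0"

```text
t: 6.85
position: [0.4952, -0.2794, 0.1549]
orientation: [[0.997, -0.073, 0.001], [-0.073, -0.997, -0.001], [0.001, 0.001, -1.0]]
force: [0.5, 0.2, -1.3]
opening: 0.687
finger_force: 53.8
```

```bash
python3 go.py .57 .189 .155 -4.1
```

```text
t 6.85 tool shift total (x.05m) [ 8.070e-01 -9.452e+00 -7.000e-03] yaw -4.19 turn -0.0003 F [ 0.5  0.2 -1.3] open 0.687
```

>>> drive_tool --pt "0.1 -0.6 0 0" --pt "0.1 -1 0 0" --pt "0.1 -1 0 0" --pt "0.1 -1 0 0" --pt "0.1 -1 0 0" --pt "0.1 -1 0 0" --pt "0.1 -1 0 0" --pt "0.1 -1 0 0"

```text
t: 7.85
position: [0.5628, 0.0984, 0.1545]
orientation: [[0.997, -0.075, 0.0], [-0.075, -0.997, -0.0], [0.0, 0.0, -1.0]]
force: [0.5, 0.2, -0.4]
opening: 0.681
finger_force: 53.8
```

>>> drive_tool --pt "0 -1 0 0" --pt "0 -0.6 0 0" --pt "0 -0.25 0 0" --pt "0 0 0 0" --pt "0 0 0 0"

```text
t: 8.48
position: [0.5694, 0.1879, 0.154]
orientation: [[0.997, -0.074, -0.0], [-0.074, -0.997, -0.0], [-0.0, 0.0, -1.0]]
force: [-0.1, 0.2, -0.7]
opening: 0.685
finger_force: 53.8
```

Run:
```python
from cell import *
from h import *
d={n:get_image(n) for n in("side","top")};pickle.dump(d,open("d4.pkl","wb"));print(sense()["position"])
a=crop(d["side"],175,215,100,150,4);b=crop(d["top"],130,180,100,150,4)
a=crop(d["side"],190,205,100,150,4)
cv2.imwrite("pics/g5.png",np.hstack([a,b]))
```

```text
[0.56946772 0.1878942  0.15406174]
```

View pics/g5.png

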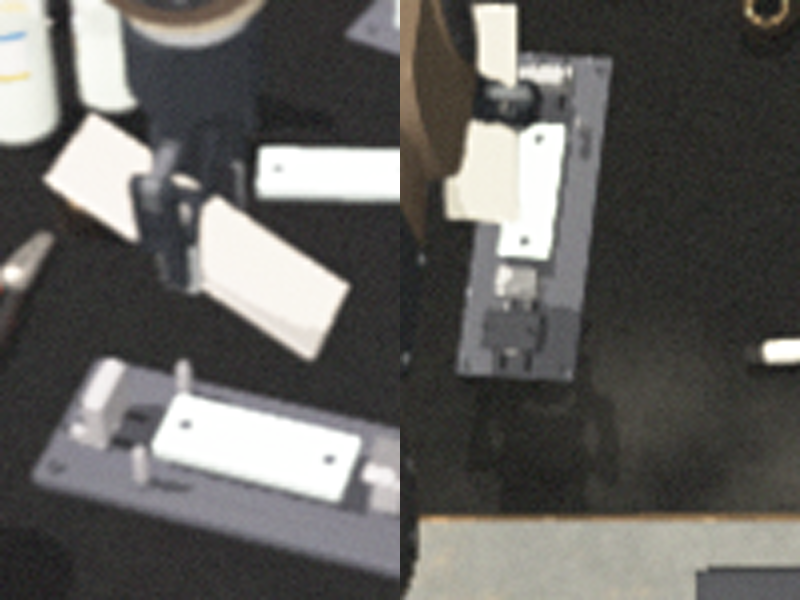

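The side view shows the plate's low end at about (267,294) near and (277,276) far. The top view shows its low edge at about (141,234) to (159,235). Triangulating these.

```bash
cat >> m.py <<'E'
A=np.radians(-4.1);RJ=np.array([[np.cos(A),-np.sin(A)],[np.sin(A),np.cos(A)]])
def jig(p):return np.r_[RJ.T@(np.array(p)[:2]-[540,191]),p[2]].round(1)
E
python3 - <<'E'
from m import *
d=pickle.load(open("d4.pkl","rb"));s,t=d["side"],d["top"]
S=lambda x,y:(x/4-.375+190,y/4-.375+205);T=lambda x,y:((x-400)/4-.375+130,y/4-.375+180)
Q={}
for n,a,b in(("lowL",S(310,357),T(445,215)),("lowR",S(350,288),T(518,220)),("highR",S(92,113),T(520,5))):
    p,e=tri(s,a,t,b);Q[n]=p*1000;print(n,(p*1000).round(1),"jig",jig(p*1000),round(e*1000,1))
# contour corners by threshold
for n,g,roi in(("side",s,(198,230,85,70)),("top",t,(138,212,26,28))):
    for b in blobs(g,roi,lambda im:im.min(2)>150,80):
        h=cv2.convexHull(b.astype(np.float32));print(n,cv2.approxPolyDP(h,1.5,True)[:,0].round(1).tolist())
print(proj(s,[.5694,.1879,.154+.037]),proj(t,[.5694,.1879,.154+.037]))
E
```

```text
lowL [496.3 224.4 148.4] jig [-46.   30.2 148.4] 0.8
lowR [489.6 164.6 147.5] jig [-48.3 -30.  147.5] 5.8
highR [647.1 146.3 235.1] jig [110.  -37.  235.1] 2.5
side [[242.39999389648438, 254.1999969482422], [276.20001220703125, 275.6000061035156], [267.6000061035156, 293.8999938964844], [237.1999969482422, 277.1000061035156], [237.1999969482422, 267.20001220703125]]
side [[254.39999389648438, 242.1999969482422], [282.3999938964844, 241.89999389648438], [282.3999938964844, 254.60000610351562], [255.10000610351562, 253.8000030517578]]
side [[212.1999969482422, 233.10000610351562], [231.89999389648438, 242.60000610351562], [222.89999389648438, 264.3999938964844], [200.89999389648438, 249.8000030517578]]
top [[163.39999389648438, 211.60000610351562], [163.39999389648438, 239.39999389648438], [154.10000610351562, 239.39999389648438], [141.89999389648438, 233.8000030517578], [141.1999969482422, 224.89999389648438], [146.8000030517578, 211.60000610351562]]
[239.71160946 263.88743127] [149.30712809 208.70247333]
```

Run:
```python
from m import *
d=pickle.load(open("d4.pkl","rb"));s,t=d["side"],d["top"]
S=lambda x,y:(x/4-.375+190,y/4-.375+205);T=lambda x,y:((x-400)/4-.375+130,y/4-.375+180)
def plane(g,p,x0,z0,th=30):
    e,r=ray(g,*p);e=e*1000;n=np.r_[RJ@[-np.tan(np.radians(th)),0],1];o=np.r_[RJ@[x0,0]+[540,191],z0]
    q=e+r*(n@(o-e))/(n@r);return jig(q)
for th in(29,31,):
  print(th)
  for n,g,p in(("t lowL",t,T(445,216)),("t lowR",t,T(518,221)),("t midR",t,T(522,150)),("t hiR",t,T(518,60)),("t hiR end",t,T(518,6)),("t hiL end",t,T(474,6)),
             ("s lowL",s,S(311,358)),("s lowR",s,S(350,288)),("s hiL",s,S(44,181)),("s hiR",s,S(93,113))):
    print(n,plane(g,p,-47,148,th))
im=t["pixels"]
for v in(184,190,196,205,212,218,222,226,230,234,236):print(v,im[v,136:170].min(1).tolist())
```

```text
29
t lowL [-46.4  30.2 148.3]
t lowR [-46.4 -29.8 148.3]
t midR [  7.1 -34.9 178. ]
t hiR [ 72.2 -33.9 214.1]
t hiR end [110.3 -35.2 235.2]
t hiL end [108.3  -0.4 234.1]
s lowL [-47.   30.4 148. ]
s lowR [-50.8 -31.4 145.9]
s hiL [110.3  26.5 235.2]
s hiR [108.6 -37.9 234.3]
31
t lowL [-46.4  30.2 148.4]
t lowR [-46.4 -29.8 148.4]
t midR [  6.6 -35.6 180.2]
t hiR [ 71.  -35.5 218.9]
t hiR end [108.5 -37.3 241.5]
t hiL end [106.5  -2.7 240.2]
s lowL [-47.   30.4 148. ]
s lowR [-50.8 -31.6 145.7]
s hiL [107.2  32.  240.6]
s hiR [105.6 -31.9 239.7]
184 [50, 54, 63, 74, 70, 58, 45, 44, 37, 36, 29, 48, 124, 218, 231, 230, 227, 226, 226, 228, 229, 231, 217, 88, 34, 41, 38, 33, 41, 39, 43, 40, 34, 39]
190 [50, 53, 51, 48, 54, 62, 56, 50, 54, 43, 35, 36, 52, 136, 231, 231, 229, 226, 225, 230, 230, 231, 220, 92, 32, 38, 42, 36, 44, 36, 46, 42, 45, 40]
196 [51, 50, 50, 48, 48, 52, 50, 56, 51, 46, 42, 45, 61, 144, 230, 231, 228, 229, 228, 228, 228, 231, 222, 146, 162, 163, 180, 186, 148, 175, 186, 187, 173, 193]
205 [49, 46, 55, 50, 53, 51, 58, 50, 51, 47, 54, 51, 41, 37, 37, 36, 39, 55, 67, 92
[... 525 characters left out ...]
253, 253, 253, 253, 255, 255]
226 [54, 49, 41, 39, 67, 141, 196, 203, 219, 226, 230, 227, 227, 225, 228, 226, 227, 226, 227, 226, 228, 226, 220, 231, 254, 253, 253, 253, 253, 253, 253, 253, 255, 196]
230 [42, 37, 45, 43, 62, 134, 196, 198, 204, 218, 229, 228, 226, 225, 227, 228, 228, 225, 225, 226, 225, 227, 223, 226, 251, 253, 253, 253, 253, 253, 253, 255, 255, 148]
234 [38, 35, 44, 43, 45, 82, 137, 163, 161, 154, 160, 180, 185, 197, 211, 221, 221, 224, 233, 234, 230, 227, 225, 235, 248, 253, 253, 253, 253, 253, 254, 255, 187, 109]
236 [41, 44, 44, 41, 39, 37, 38, 33, 33, 31, 33, 39, 59, 104, 132, 135, 137, 132, 141, 214, 255, 251, 251, 253, 254, 253, 253, 253, 253, 253, 255, 255, 139, 102]
```

Measured: the low end's upper corner is at jig (-47, 0, 148), tilt is about 30°, and the plate is centred and about 1° off in yaw. The plate centre sits 37 mm above the reported TCP. Correcting the yaw and side offset, then lowering towards the slot between lip and bar.

>>> drive_tool --pt "-0.16 -0.02 0.3 -0.0025" --pt "-0.15 0 0.6 0" --pt "0 0 0.6 0" --pt "0 0 0.4 0" --pt "0 0 0.22 0" --pt "0 0 0 0" --pt "0 0 0 0" --squeeze 40

```text
t: 9.45
position: [0.5544, 0.1909, 0.0488]
orientation: [[0.998, -0.057, 0.001], [-0.057, -0.998, 0.0], [0.001, -0.0, -1.0]]
force: [0.3, 0.1, -1.0]
opening: 0.684
finger_force: 53.8
```

```bash
cat > tip.py <<'E'
from cell import *
from m import *
g=get_image("side");s=sense();p=np.array(s["position"])*1000;j=jig(p);print("TCP jig",j,"F",np.round(s["force"],1),"t",round(s["t"],2))
R=np.array(s["orientation"]);print("Fjig",np.round(RJ.T@s["force"][:2],1))
for b in blobs(g,(190,225,110,110),lambda im:im.min(2)>150,60):
    h=cv2.approxPolyDP(cv2.convexHull(b.astype(np.float32)),1.5,True)[:,0]
    print(h.round(1).tolist())
pickle.dump(g,open("last.pkl","wb"))
E
python3 tip.py
```

```text
TCP jig [14.4  1.  48.8] F [ 0.2 -0.2 -0.7] t 9.5
Fjig [ 0.3 -0.1]
[[284.20001220703125, 313.6000061035156], [293.20001220703125, 318.1000061035156], [293.8999938964844, 322.79998779296875], [288.6000061035156, 332.79998779296875], [283.1000061035156, 331.1000061035156], [280.6000061035156, 324.1000061035156]]
[[217.8000030517578, 294.20001220703125], [220.89999389648438, 297.3999938964844], [216.10000610351562, 315.79998779296875], [213.89999389648438, 317.1000061035156], [206.8000030517578, 312.3999938964844], [212.1999969482422, 298.8999938964844]]
[[232.10000610351562, 304.1000061035156], [252.1999969482422, 288.79998779296875], [280.8999938964844, 307.20001220703125], [281.6000061035156, 309.8999938964844], [275.1000061035156, 328.79998779296875], [271.8999938964844, 329.8999938964844], [228.10000610351562, 319.20001220703125], [227.1999969482422, 315.3999938964844]]
[[220.8000030517578, 268.3999938964844], [240.89999389648438, 280.79998779296875], [231.60000610351562, 300.79998779296875], [210.39999389648438, 285.3999938964844]]
[[261.8999938964844, 246.1999969482422], [267.1000061035156, 241.39999389648438], [294.79998779296875, 241.89999389648438], [295.6000061035156, 253.89999389648438], [263.3999938964844, 253.89999389648438]]
[[221.10000610351562, 224.60000610351562], [218.8000030517578, 231.89999389648438], [210.10000610351562, 229.1999969482422], [209.1999969482422, 224.60000610351562]]
[[202.8000030517578, 224.60000610351562], [201.89999389648438, 237.1999969482422], [189.60000610351562, 240.10000610351562], [189.60000610351562, 224.60000610351562]]
```

Run:
```python
from m import *
g=pickle.load(open("last.pkl","rb"))
for n,p,z in(("hiL",(210.4,285.4),.1327),("hiR",(220.8,268.4),.1327),("loR",(281.3,308.2),.0427),("loL",(273.5,329.5),.0427)):print(n,jig(onz(g,*p,z)*1000))
```

```text
hiL [ 93.5  30.5 132.7]
hiR [ 92.4 -29.9 132.7]
loR [-62.5 -29.9  42.7]
loL [-64.1  38.8  42.7]
```

>>> drive_tool --pt "-0.08 0 0.11 0" --pt "-0.08 0 0.1 0" --pt "0 0 0 0"

```text
t: 9.88
position: [0.5453, 0.1915, 0.037]
orientation: [[0.998, -0.057, -0.001], [-0.057, -0.998, -0.0], [-0.001, 0.0, -1.0]]
force: [0.2, -0.4, -1.7]
opening: 0.684
finger_force: 53.8
```

The high end's corners are at jig y ±30, so the plate is centred. The tip is in the slot below the lip. Now I'll lower it so the plate pivots on the bar's edge.

>>> drive_tool --pt "0 0 0.08 0" --pt "0 0 0.08 0" --pt "0 0 0.08 0" --pt "0 0 0 0"

```text
t: 10.38
position: [0.5461, 0.1915, 0.0255]
orientation: [[0.998, -0.057, 0.0], [-0.057, -0.998, 0.0], [0.0, -0.0, -1.0]]
force: [0.2, 0.5, 4.5]
opening: 0.681
finger_force: 53.9
```

```bash
python3 tip.py|head -4; python3 - <<'E'
E
```

```text
TCP jig [ 6.   1.  25.6] F [-1.2 -0.3  4.1] t 10.43
Fjig [-1.2 -0.4]
[[222.39999389648438, 279.1000061035156], [228.89999389648438, 280.1000061035156], [292.6000061035156, 317.1000061035156], [293.8999938964844, 322.79998779296875], [289.6000061035156, 331.79998779296875], [278.1000061035156, 332.8999938964844], [207.10000610351562, 314.3999938964844], [213.1999969482422, 294.8999938964844]]
[[295.8999938964844, 243.10000610351562], [294.79998779296875, 254.8000030517578], [268.6000061035156, 253.39999389648438], [278.3999938964844, 241.8000030517578]]
```

>>> drive_tool --pt "0.01 0 0.08 0" --pt "0.01 0 0.08 0" --pt "0.01 0 0.08 0" --pt "0.01 0 0.08 0" --pt "0 0 0 0"

```text
t: 11.05
position: [0.5496, 0.1915, 0.0101]
orientation: [[0.998, -0.057, 0.004], [-0.057, -0.998, 0.001], [0.004, -0.001, -1.0]]
force: [4.5, 0.3, 7.5]
opening: 0.684
finger_force: 53.6
```

```bash
python3 tip.py|head -4
python3 - <<'E'
from m import *
g=pickle.load(open("last.pkl","rb"))
a=crop(g,190,240,120,110,5);cv2.imwrite("pics/g6.png",a)
im=g["pixels"].min(2)
for z in(55,62,70,80):
    for th in(10,14,18):
        pass
E
```

```text
TCP jig [ 9.6  1.2 10.2] F [4.6 0.4 5.7] t 11.1
Fjig [4.6 0.7]
[[253.10000610351562, 300.1000061035156], [283.8999938964844, 311.3999938964844], [292.79998779296875, 317.20001220703125], [293.6000061035156, 322.6000061035156], [289.1000061035156, 332.3999938964844], [279.1000061035156, 332.79998779296875], [247.39999389648438, 323.3999938964844]]
[[220.89999389648438, 286.20001220703125], [243.89999389648438, 293.1000061035156], [241.10000610351562, 321.79998779296875], [206.8000030517578, 314.1000061035156], [211.60000610351562, 300.1000061035156]]
```

View pics/g6.png

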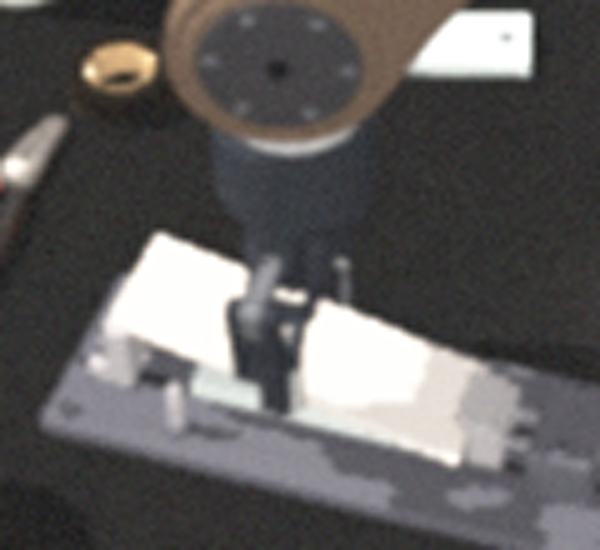

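The picture shows the low end under the lip and against the pusher, with 4.6 N felt. The far end is above the stop, between the dowel lines. Now pushing the pusher back.

>>> drive_tool --pt "-0.04 0 0.04 0" --pt "-0.04 0 0.04 0" --pt "-0.04 0 0 0" --pt "0 0 0 0"

```text
t: 11.6
position: [0.5446, 0.1919, 0.0065]
orientation: [[0.998, -0.057, 0.006], [-0.057, -0.998, 0.001], [0.006, -0.001, -1.0]]
force: [8.7, 0.3, 5.1]
opening: 0.687
finger_force: 53.5
```

```bash
python3 tip.py
```

```text
TCP jig [4.5 1.2 6.5] F [8.3 0.1 6.2] t 11.65
Fjig [8.2 0.7]
[[255.8000030517578, 301.3999938964844], [292.8999938964844, 316.1000061035156], [294.8999938964844, 322.6000061035156], [291.8999938964844, 332.79998779296875], [281.8999938964844, 333.6000061035156], [250.39999389648438, 324.3999938964844], [250.10000610351562, 316.6000061035156]]
[[222.39999389648438, 288.79998779296875], [241.10000610351562, 295.3999938964844], [242.89999389648438, 322.1000061035156], [206.8000030517578, 314.1000061035156], [212.1999969482422, 298.8999938964844]]
[[295.79998779296875, 242.8000030517578], [295.1000061035156, 254.60000610351562], [275.20001220703125, 253.8000030517578], [284.1000061035156, 242.1999969482422]]
[[230.89999389648438, 224.60000610351562], [230.1999969482422, 228.89999389648438], [217.60000610351562, 232.1999969482422], [211.39999389648438, 230.8000030517578], [209.1999969482422, 225.60000610351562]]
[[202.8000030517578, 224.60000610351562], [201.89999389648438, 237.1999969482422], [189.60000610351562, 240.10000610351562], [189.60000610351562, 224.60000610351562]]
```

>>> drive_tool --pt "-0.04 0 0.02 0" --pt "-0.03 0 0 0" --pt "0 0 0 0"

```text
t: 12.02
position: [0.5416, 0.1921, 0.0056]
orientation: [[0.998, -0.057, 0.007], [-0.057, -0.998, 0.001], [0.007, -0.002, -1.0]]
force: [9.3, 0.2, 7.0]
opening: 0.685
finger_force: 53.5
```

```bash
python3 tip.py
python3 - <<'E'
from m import *
g=pickle.load(open("last.pkl","rb"))
for z in(.052,.056,.06):print(z,jig(onz(g,222.4,288.8,z)*1000))
E
```

```text
TCP jig [1.5 1.3 5.7] F [10.2 -0.7  5.8] t 12.07
Fjig [10.3  0. ]
[[256.6000061035156, 302.20001220703125], [261.3999938964844, 302.3999938964844], [294.1000061035156, 316.1000061035156], [296.1000061035156, 319.6000061035156], [292.8999938964844, 332.8999938964844], [283.1000061035156, 333.8999938964844], [251.60000610351562, 325.1000061035156], [251.8000030517578, 316.20001220703125]]
[[214.39999389648438, 295.6000061035156], [224.39999389648438, 289.1000061035156], [241.8000030517578, 295.3999938964844], [244.60000610351562, 322.3999938964844], [206.89999389648438, 314.20001220703125]]
[[295.79998779296875, 242.8000030517578], [294.79998779296875, 254.8000030517578], [277.1000061035156, 253.89999389648438], [285.79998779296875, 242.1999969482422]]
[[231.10000610351562, 229.39999389648438], [216.39999389648438, 232.1999969482422], [210.39999389648438, 229.8000030517578], [209.1999969482422, 224.60000610351562], [231.89999389648438, 224.60000610351562]]
[[202.8000030517578, 224.60000610351562], [202.39999389648438, 236.60000610351562], [197.10000610351562, 239.89999389648438], [189.60000610351562, 240.10000610351562], [189.60000610351562, 224.60000610351562]]
0.052 [ 97.4 -38.8  52. ]
0.056 [ 95.7 -35.3  56. ]
0.06 [ 93.9 -31.8  60. ]
```

>>> drive_tool --pt "-0.02 0 0.06 0" --pt "0 0 0.06 0" --pt "0 0 0 0"

```text
t: 12.45
position: [0.542, 0.1923, 0.0001]
orientation: [[0.998, -0.057, 0.01], [-0.057, -0.998, 0.002], [0.01, -0.002, -1.0]]
force: [14.4, -1.0, 9.7]
opening: 0.684
finger_force: 53.8
```

```bash
python3 tip.py|head -4;python3 - <<'E'
from m import *
g=pickle.load(open("last.pkl","rb"))
im=g["pixels"][280:325,195:250].min(2);print("\n".join(" ".join("%3d"%x for x in r[::2]) for r in im[::2]))
E
```

```text
TCP jig [1.9 1.5 0.1] F [13.3 -1.4  8.5] t 12.5
Fjig [13.4 -0.5]
[[256.6000061035156, 303.79998779296875], [291.6000061035156, 313.3999938964844], [296.1000061035156, 318.3999938964844], [292.79998779296875, 333.1000061035156], [282.8999938964844, 333.1000061035156], [251.60000610351562, 326.3999938964844], [251.1999969482422, 318.1000061035156]]
[[214.10000610351562, 295.8999938964844], [224.60000610351562, 292.20001220703125], [241.60000610351562, 297.79998779296875], [244.60000610351562, 322.3999938964844], [206.60000610351562, 314.1000061035156]]
 41  33  46  49  50  48  51  44  50  50  44  44  46  42  46  47  48  46  48  49  45  65  67  68  68  62  52  55
 41  46  49  48  44  51  53  48  46  57  46  49  50  51  46  49  43  43  43  47  50  59  68  66  65  66  61  60
 33  38  47  44  53  49  49  46  44  42  52  47  50  44  52  54  43  50  50  49  48  49  70  69  65  67  60  60
 35  50  47  46  45  43  48  52  46  45  48  41  46  49  51  48  47  50  52  46  51  43  54  70  61  60  63  58
 35  46  47  44  50  48  45  49  46  42  46  50  47  47  45  45  48  49  49  46  45  47  48  48
[... 1332 characters left out ...]
 255 180  51  64  64  52  55
 50  51  47  53 113 139 158 192 188 192 182 124  70  99 152 217 247 255 254 254 253 254 232  56  54  54  54  48
 46  54  45  71 129 136 134 141 155 172 183 106  85  63 107 142 129 231 235 248 254 254 242  59  59  53  60  58
 43  48  55 110 136 135 137 139 136 140 136 129 134 130 192 198 132 216 226 231 238 244 233  79  60  58  58  48
 45  47  84 129 112 131 142 134 139 137 135 138 135 138 176 186 146 143 140 155 194 219 223 209 175  97  61  49
 51  57 121 129 109 107 133 136 137 135 138 140 134 138 168 187 144 124  96  96  98 105 134 160 190 134  55  56
 43  67 118 136 128 136 141 140 139 139 140 133 142 134 163 178 129 114 124 123 117 100  92  92  99  95  56  55
```

Rows of pixels show the plate's far edge now just inside the stop's face and below its top. Lowering the rest of the way flat, easing off 1 mm.

>>> drive_tool --pt "0.03 0 0.05 0" --pt "0 0 0.05 0" --pt "0 0 0 0"

```text
t: 12.88
position: [0.5426, 0.1921, -0.0052]
orientation: [[0.998, -0.057, 0.008], [-0.057, -0.998, 0.001], [0.008, -0.002, -1.0]]
force: [9.5, -1.5, 8.6]
opening: 0.688
finger_force: 54.1
```

```bash
python3 tip.py|head -4
```

```text
TCP jig [ 2.5  1.3 -5.2] F [11.1 -0.9  7.7] t 12.93
Fjig [11.1 -0.1]
[[256.20001220703125, 305.1000061035156], [291.20001220703125, 313.1000061035156], [296.1000061035156, 318.20001220703125], [292.79998779296875, 333.20001220703125], [251.39999389648438, 327.79998779296875], [251.10000610351562, 320.1000061035156]]
[[214.1999969482422, 295.79998779296875], [235.89999389648438, 295.1000061035156], [241.8000030517578, 300.20001220703125], [243.8000030517578, 322.3999938964844], [224.1999969482422, 325.6000061035156], [207.1999969482422, 314.6000061035156]]
```

>>> drive_tool --pt "0 0 0.03 0" --pt "0 0 0.03 0" --pt "0 0 0 0"

```text
t: 13.3
position: [0.5426, 0.1921, -0.0078]
orientation: [[0.998, -0.057, 0.008], [-0.057, -0.998, 0.001], [0.008, -0.002, -1.0]]
force: [8.4, -1.9, 12.7]
opening: 0.678
finger_force: 54.8
```

```bash
python3 tip.py;python3 - <<'E'
from m import *
g=pickle.load(open("last.pkl","rb"))
im=g["pixels"][286:336,198:246].min(2);print("\n".join(" ".join("%3d"%x for x in r[::2]) for r in im[::2]))
E
```

```text
TCP jig [ 2.6  1.3 -7.7] F [ 9.4 -1.7 12.8] t 13.35
Fjig [ 9.5 -1. ]
[[256.3999938964844, 305.6000061035156], [291.3999938964844, 313.1000061035156], [296.1000061035156, 318.8999938964844], [292.8999938964844, 333.1000061035156], [251.39999389648438, 328.3999938964844], [251.1999969482422, 320.20001220703125]]
[[214.89999389648438, 295.1000061035156], [235.8000030517578, 295.1000061035156], [242.1999969482422, 301.3999938964844], [239.8000030517578, 321.3999938964844], [224.1999969482422, 325.6000061035156], [206.8000030517578, 314.1000061035156]]
[[295.79998779296875, 242.8000030517578], [295.1000061035156, 254.60000610351562], [280.20001220703125, 254.1999969482422], [288.3999938964844, 242.1999969482422]]
[[231.39999389648438, 228.89999389648438], [214.89999389648438, 232.10000610351562], [210.1999969482422, 229.60000610351562], [209.1999969482422, 224.60000610351562], [231.60000610351562, 224.60000610351562]]
[[202.8000030517578, 224.60000610351562], [201.89999389648438, 237.1999969482422], [189.60000610351562, 240.10000610351562], [189.60000610351562, 224.60000610351562]]
 51  4
[... 1693 characters left out ...]
 186 226 252 255 173  49  60
 93 140 116 106 120 139 140 136 136 137 136 137 143 186 159 101  91  91  94 111 132 113 100  88
 95 132 138 130 139 140 141 141 138 139 133 140 140 183 160 103 120 110  98 102  99  87  96 112
 63  85 103 111 120 130 137 139 143 141 140 140 131 141 127 102  95  92 101 108 120 119 105 111
 41  50  57  61  75  85  99 110 121 134 137 145 142 136 136 141 137 133 129 129 143 142 138 138
 48  48  50  51  47  51  53  64  72  86 100 115 125 132 139 146 144 147 144 145 138 141 138 137
 47  48  52  47  46  48  50  42  46  51  52  65  71  94 104 118 125 139 138 142 142 145 137 146
 52  55  48  45  47  51  44  44  47  53  53  52  49  46  54  64  73  97 105 118 126 136 142 146
```

The far dowel tip at (234,298) stands just outside the plate's edge and the near one just in front, so the plate is down between them. Easing it against the stop, letting go and rising.

>>> drive_tool --pt "0.02 0 0 0" --pt "0.02 0 0 0" --pt "0 0 0 0"

```text
t: 13.72
position: [0.5426, 0.1921, -0.0078]
orientation: [[0.998, -0.057, 0.004], [-0.057, -0.998, 0.001], [0.004, -0.001, -1.0]]
force: [0.5, 1.0, 17.9]
opening: 0.682
finger_force: 55.4
```

>>> drive_tool --pt "0 0 0 0" --pt "0 0 0 0" --pt "0 0 0 0" --pt "0 0 -0.2 0" --pt "0 0 -0.6 0" --pt "0 0 -1 0" --pt "0 0 -1 0" --pt "0 0 0 0" --grip 1

```text
t: 14.72
position: [0.5425, 0.1922, 0.1346]
orientation: [[0.998, -0.057, 0.007], [-0.057, -0.998, 0.001], [0.007, -0.002, -1.0]]
force: [0.1, 0.4, -0.6]
opening: 1.003
finger_force: 0.0
```

```bash
python3 tip.py; python3 go.py .5532 -.090 .13 12.4
```

```text
TCP jig [  1.4   1.  132.3] F [-0.1 -0.2 -0.3] t 14.78
Fjig [-0.  -0.2]
[[206.89999389648438, 311.79998779296875], [215.39999389648438, 294.79998779296875], [235.8000030517578, 295.1000061035156], [289.6000061035156, 311.8999938964844], [296.6000061035156, 318.8999938964844], [294.20001220703125, 329.1000061035156], [290.3999938964844, 333.3999938964844], [224.1999969482422, 325.3999938964844], [207.1999969482422, 314.3999938964844]]
[[261.20001220703125, 248.1999969482422], [264.6000061035156, 241.60000610351562], [295.8999938964844, 243.1999969482422], [294.79998779296875, 254.8000030517578], [262.8999938964844, 253.89999389648438]]
[[232.89999389648438, 227.10000610351562], [230.89999389648438, 229.39999389648438], [215.10000610351562, 232.10000610351562], [210.1999969482422, 229.60000610351562], [209.1999969482422, 224.60000610351562], [232.60000610351562, 224.60000610351562]]
[[202.8000030517578, 224.60000610351562], [202.39999389648438, 236.60000610351562], [196.89999389648438, 239.89999389648438], [189.60000610351562, 240.10000610351562], [189.60000610351562, 224.60000610351562]]
t 14.78 tool shift total (x.05m) [0.555 5.616 0.044] yaw -3.26 turn -0.0435 F [-0.1 -0.2 -0.3] open 0.997
```

>>> drive_tool --pt "0.09 0.94 0 0" --pt "0.09 0.94 0 0" --pt "0.09 0.94 0 0" --pt "0.09 0.94 0 0" --pt "0.09 0.94 0 0" --pt "0.1 0.92 0 -0.0217" --pt "0 0 0 -0.0218" --pt "0 0 0 0"

```text
t: 15.78
position: [0.5518, -0.0906, 0.1293]
orientation: [[0.977, 0.213, -0.002], [0.213, -0.977, 0.001], [-0.002, -0.001, -1.0]]
force: [-0.1, 0.4, -0.4]
opening: 0.997
finger_force: 0.0
```

```bash
python3 go.py .5532 -.090 -.026 12.4
python3 - <<'E'
from cell import *
from m import *
d={n:get_image(n) for n in("side","top")};pickle.dump(d,open("d5.pkl","wb"))
for n,g,roi in(("side",d["side"],(200,285,110,65)),("top",d["top"],(143,190,40,70))):
  for T in(150,200,245):
    for b in blobs(g,roi,lambda im:im.min(2)>T,100):
        h=cv2.approxPolyDP(cv2.convexHull(b.astype(np.float32)),1.5,True)[:,0]
        print(n,T,[jig(onz(g,*p,.033)*1000)[:2].tolist() for p in h])
t=d["top"]
w=[proj(t,np.r_[(RJ@[x,y]+[540,191])/1000,.033]) for x,y in((94,30),(94,-30),(-86,30),(-86,-30))];print(np.round(w,1).tolist())
E
```

```text
t 15.78 tool shift total (x.05m) [ 3.700e-02 -3.000e-03  3.106e+00] yaw 12.29 turn -0.0003 F [-0.1  0.4 -0.4] open 0.997
side 150 [[112.7, 26.2], [113.5, -32.3], [64.4, -45.3], [-80.9, -33.3], [-98.2, -26.4], [-105.3, -16.0], [-107.5, 23.2], [-103.4, 30.2], [54.6, 55.0], [107.9, 35.9]]
side 200 [[95.7, 28.1], [94.6, -28.0], [-81.7, -31.8], [-97.2, -23.9], [-103.4, -9.4], [-103.5, 12.0], [-84.8, 31.4], [89.8, 34.6]]
side 245 [[92.8, 27.8], [89.5, -29.0], [-85.6, -27.4], [-86.4, 27.3]]
top 150 [[116.2, -22.2], [86.8, -32.0], [16.4, -31.1], [-79.3, 27.4], [-67.8, 33.7], [92.2, 34.4], [113.6, 23.9]]
top 200 [[95.1, -26.1], [16.9, -29.9], [-77.4, 27.0], [89.2, 32.2], [96.1, 22.8]]
top 245 [[93.3, -26.3], [19.9, -28.9], [-75.0, 26.8], [88.8, 29.7]]
[[157.4, 200.8], [173.8, 202.0], [150.6, 250.1], [167.5, 251.3]]
```

The plate now reads jig x -86 to 93 and y ±28 at 33 mm height, so it lies flat and held. Now the loose bar: I'll go down with the fingers part open until the tips just feel the bench.

>>> drive_tool --pt "0.037 0 0.5 0" --pt "0 0 0.8 0" --pt "0 0 0.7 0" --pt "0 0 0.4 0" --pt "0 0 0.3 0" --pt "0 0 0 0" --grip 0.75

```text
t: 16.62
position: [0.5539, -0.0894, -0.0053]
orientation: [[0.977, 0.214, -0.002], [0.214, -0.977, 0.0], [-0.001, -0.001, -1.0]]
force: [-0.5, 0.1, 0.0]
opening: 0.747
finger_force: 0.0
```

>>> drive_tool --pt "0 0 0.1 0" --pt "0 0 0.04 0" --pt "0 0 0 0"

```text
t: 17.0
position: [0.5544, -0.09, -0.0112]
orientation: [[0.977, 0.215, 0.0], [0.215, -0.977, -0.0], [0.0, 0.0, -1.0]]
force: [-0.3, -0.7, 0.4]
opening: 0.747
finger_force: 0.0
```

>>> drive_tool --pt "0 0 0.06 0" --pt "0 0 0.06 0" --pt "0 0 0 0"

```text
t: 17.38
position: [0.5541, -0.0899, -0.0178]
orientation: [[0.977, 0.215, -0.0], [0.215, -0.977, 0.0], [-0.0, -0.0, -1.0]]
force: [-0.4, 1.5, -0.2]
opening: 0.748
finger_force: 0.0
```

>>> drive_tool --pt "0 0 0.04 0" --pt "0 0 0.04 0" --pt "0 0 0 0"

```text
t: 17.75
position: [0.5542, -0.0899, -0.0217]
orientation: [[0.977, 0.215, -0.0], [0.215, -0.977, 0.0], [-0.0, -0.0, -1.0]]
force: [-0.6, 0.3, 0.2]
opening: 0.754
finger_force: 0.0
```

>>> drive_tool --pt "0 0 0.04 0" --pt "0 0 0 0"

```text
t: 18.0
position: [0.5542, -0.09, -0.0236]
orientation: [[0.977, 0.215, -0.0], [0.215, -0.977, -0.0], [-0.0, 0.0, -1.0]]
force: [-0.1, -0.2, 0.0]
opening: 0.746
finger_force: 0.0
```

>>> drive_tool --pt "0 0 0.04 0" --pt "0 0 0 0"

```text
t: 18.25
position: [0.5542, -0.0899, -0.0256]
orientation: [[0.977, 0.215, -0.0], [0.215, -0.977, -0.0], [-0.0, -0.0, -1.0]]
force: [0.2, 0.0, 0.2]
opening: 0.752
finger_force: 0.0
```

>>> drive_tool --pt "0 0 0.04 0" --pt "0 0 0 0"

```text
t: 18.5
position: [0.5542, -0.0899, -0.0277]
orientation: [[0.977, 0.215, -0.0], [0.215, -0.977, -0.0], [-0.0, -0.0, -1.0]]
force: [-0.1, -0.4, 0.8]
opening: 0.747
finger_force: 0.0
```

>>> drive_tool --pt "0 0 0.04 0" --pt "0 0 0 0"

```text
t: 18.75
position: [0.5543, -0.09, -0.0289]
orientation: [[0.977, 0.215, 0.0], [0.215, -0.977, -0.0], [0.0, 0.0, -1.0]]
force: [-2.7, 0.8, 9.8]
opening: 0.751
finger_force: 4.9
```

>>> drive_tool --pt "0 0 0.04 0" --pt "0 0 0 0"

```text
t: 19.0
position: [0.5545, -0.09, -0.029]
orientation: [[0.977, 0.215, 0.001], [0.215, -0.977, -0.001], [0.001, 0.001, -1.0]]
force: [-8.6, 1.0, 35.6]
opening: 0.751
finger_force: 17.7
```

Run:
```python
from cell import *
from m import *
g=get_image("side");s=sense();p=np.array(s["position"]);R=np.array(s["orientation"]);print(p)
d0=pickle.load(open("d0.pkl","rb"))["side"]
df=np.abs(g["pixels"].astype(int)-d0["pixels"]).max(2)
for u in range(262,292,2):
    c=df[200:290,u];w=np.where(c>25)[0];print(u,200+w.max() if len(w) else None,end=" ")
for h in(.034,.045):
  for z in(0,.01):print("\nnear finger at",h,z,proj(g,np.r_[p[:2],z]-R[:,1]*h).round(1),end="")
im=g["pixels"][236:270,256:296].min(2);print();print("\n".join(" ".join("%3d"%x for x in r[::2]) for r in im[::2]))
```

```text
[ 0.55447629 -0.09001375 -0.0289913 ]
262 218 264 218 266 220 268 228 270 257 272 258 274 258 276 258 278 258 280 237 282 216 284 216 286 242 288 243 290 246 
near finger at 0.034 0 [274.  257.3]
near finger at 0.034 0.01 [274.  254.7]
near finger at 0.045 0 [274.  259.9]
near finger at 0.045 0.01 [274.  257.3]
 26  35  33  35  34  38  45  73  92 156 129  78  61  51  51  53  47  51  41  49
 39  46  48  45  45  47  50  68  85 130 112  74  64  50  49  41  35  39  39  37
 42  46  47  49  44  43  47  57  70 108  94  57  56  38  39  39  29  33  31  30
243 248 250 247 235 213 214 165  55  78  64  93 182 183 175 146 116 115 116 114
255 255 255 255 255 255 255 246  61  57  58 144 255 255 255 255 241 225 221 216
255 238 236 255 255 255 255 231  58  58  59 118 255 255 255 255 255 212 174 215
255 252 251 254 254 254 255 226  61  59  64 119 255 255 254 255 255 231 184 214
255 255 255 255 255 255 255 243  80  62  64 146 255 255 255 255 255 251 220 216
245 245 245 246 247 246 247 245 153  56  86 212 252 252 253 253 254 247 237 236
143 150 149 153 152 161 165 178 158  56  86 199 203 202 196 197 199 201 198 219
 51  46  47  49  45  51  50  89 154  66  89 158  61  57  49  56  54  51  49  59
 46  52  44  47  42  47  43  60 108  84  80  96  33  33  37  35  36  32  38  31
 47  51  52  47  45  43  48  46  50  47  41  39  40  37  35  36  37  32  38  39
 50  42  45  49  52  51  46  50  50  47  41  48  47  53  43  37  37  31  33  41
 40  49  50  52  47  43  46  47  50  45  46  44  52  52  47  43  37  41  35  38
 43  46  46  47  50  44  47  45  44  48  44  49  51  48  46  44  41  38  29  33
 41  46  47  54  47  43  45  50  49  45  49  46  49  47  49  46  49  45  43  48
```

The tips met the bench at a reported z of -0.0287. Raising about 6 mm, then closing on the bar.

>>> drive_tool --pt "0 0 -0.1 0" --pt "0 0 -0.06 0" --pt "0 0 0 0"

```text
t: 19.42
position: [0.5543, -0.09, -0.0236]
orientation: [[0.977, 0.215, 0.0], [0.215, -0.977, -0.0], [0.0, 0.0, -1.0]]
force: [0.9, -0.5, -0.8]
opening: 0.752
finger_force: 0.0
```

>>> drive_tool --pt "0 0 0 0" --pt "0 0 0 0" --pt "0 0 0 0" --grip 0 --squeeze 35

```text
t: 19.8
position: [0.5542, -0.0899, -0.0236]
orientation: [[0.977, 0.215, -0.0], [0.215, -0.977, 0.0], [-0.0, -0.0, -1.0]]
force: [-1.7, -1.2, 2.0]
opening: 0.501
finger_force: 36.0
```

>>> drive_tool --pt "0 0 -0.1 0" --pt "0 0 -0.4 0" --pt "0 0 -0.8 0" --pt "0 0 -0.8 0" --pt "0 0 -0.3 0.0229" --pt "0 0 0 0.0229" --pt "0 0 0 0"

```text
t: 20.68
position: [0.5542, -0.0899, 0.0967]
orientation: [[0.998, -0.07, 0.0], [-0.07, -0.998, -0.0], [0.0, 0.0, -1.0]]
force: [-0.2, -0.1, -2.2]
opening: 0.501
finger_force: 36.3
```

```bash
python3 go.py .541 .1917 .097 -4.1
```

```text
t 20.68 tool shift total (x.05m) [-0.659 -5.599 -0.007] yaw -4.03 turn 0.0002 F [-0.2 -0.1 -2.2] open 0.501
```

>>> drive_tool --pt "-0.11 -0.5 0 0" --pt "-0.11 -1 0 0" --pt "-0.11 -1 0 0" --pt "-0.11 -1 0 0" --pt "-0.11 -1 0 0" --pt "-0.11 -0.7 0 0" --pt "0 -0.4 0 0" --pt "0 0 0 0"

```text
t: 21.68
position: [0.5414, 0.1923, 0.0962]
orientation: [[0.998, -0.068, -0.0], [-0.068, -0.998, -0.0], [-0.0, 0.0, -1.0]]
force: [-0.2, 0.1, -2.6]
opening: 0.503
finger_force: 36.4
```

```bash
cat > bar.py <<'E'
# corners of the held bar, top face at z (m), side view
import sys
from cell import *
from m import *
z=float(sys.argv[1]);g=get_image("side");s=sense();p=np.array(s["position"])*1000
print("TCP jig",jig(p),"yaw",np.degrees(np.arctan2(s["orientation"][1,0],s["orientation"][0,0])).round(2),"Fz",round(s["force"][2],1),"t",round(s["t"],2))
c=[(-60,22),(60,22),(60,-22),(-60,-22)]
q=np.array([proj(g,np.r_[(RJ@np.array(v)+p[:2]-[1,0])/1000,z]) for v in c]);print("pred corners",q.round(1).tolist())
hl=[proj(g,np.r_[(RJ@np.array([x,0])+p[:2])/1000,z]) for x in(-47,47)]
k=8;im=cv2.resize(g["pixels"],None,fx=k,fy=k,interpolation=cv2.INTER_CUBIC).min(2).astype(float);im=cv2.GaussianBlur(im,(0,0),5)
P=[]
for h in hl:
    x,y=((h+.5)*k).astype(int);r=int(4.5*k);w=im[y-r:y+r,x-r:x+r];_,_,l,_=cv2.minMaxLoc(w)
    u=(np.array([x-r+l[0],y-r+l[1]])+.5)/k-.5;P.append(jig(onz(g,*u,z)*1000));print("hole pred",h.round(1),"found",u.round(1),P[-1],"dark",w.min().round(),"med",np.median(w).round())
d=P[1]-P[0];print("bar centre",((P[0]+P[1])/2).round(1),"len",np.linalg.norm(d).round(1),"yaw rel",np.degrees(np.arctan2(d[1],d[0])).round(2))
pickle.dump(g,open("last.pkl","wb"))
E
python3 bar.py .1303
```

```text
TCP jig [ 1.3  0.5 96.2] yaw -3.99 Fz -2.2 t 21.73
pred corners [[273.8, 298.3], [224.9, 286.8], [231.9, 274.2], [279.4, 285.0]]
hole pred [270.9 290.3] found [272.1 290.4] [-48.4   0.2 130.3] dark 153.0 med 234.0
hole pred [233.1 281.5] found [228.7 277.1] [ 64.  -10.2 130.3] dark 85.0 med 248.0
bar centre [  7.8  -5.  130.3] len 112.9 yaw rel -5.29
```

```bash
sed -i 's/4.5\*k/2.6*k/' bar.py; python3 bar.py .1298
python3 - <<'E'
from m import *
g=pickle.load(open("last.pkl","rb"));im=g["pixels"][272:302,220:284].min(2)
print("\n".join(" ".join("%3d"%x for x in r[::2]) for r in im))
E
```

```text
TCP jig [ 1.4  0.  96.2] yaw -4.05 Fz -2.3 t 21.77
pred corners [[273.8, 298.3], [225.0, 286.8], [231.9, 274.2], [279.5, 285.0]]
hole pred [270.9 290.3] found [272.2 290.3] [-48.4  -0.7 129.8] dark 147.0 med 221.0
hole pred [233.2 281.5] found [233.8 281.3] [ 47.3  -1.1 129.8] dark 180.0 med 240.0
bar centre [ -0.6  -0.9 129.8] len 95.7 yaw rel -0.24
 53  51  47  48  53  46  45  42  51  46 102 165 156  87  52  49  50  57  53  62  93  58  50  39  47  46  49  47  43  46  51  49
 49  40  48  44  46  39  64  64  62  71 119 160 144  82  53  49  50  61  48  56  86  48  43  41  47  48  47  50  49  45  49  46
 50  52  51  48  50  53 157 187 110  87 143 154 119  75  64  57  53  55  52  55  78  56  43  48  45  49  48  47  50  50  46  53
 45  45  44  49  49  83 248 255 181  95 161 166 111  77  59  61  57  56  50  50  80  54  51  49  40  47  44  50  49  48  50  45
 48  50  48  46  43 126 255 255 189  89 158 161  99  75  65  65  58  54  47  56  87  62  47  50  47  48  45  48  55  50  46  45
 46  47  50  43  45 183 255 255 193  74 133 142  88  68  75 106  67  56  53  43  91  59  52  46  39  48  48
[... 2392 characters left out ...]
 164 202 222 233 234 232 233 226 224 221 214 140  42  49  48
201 172 224 166 119  66  50 172 187  72  52  48  52  65  57 112 148 101 129 155 221 225 230 237 233 233 229 208 112  48  48  50
174 207 255 253 233 187 131 170 183  73  43  44  44  51  42  75  92  56  58  87 142 158 216 228 229 233 232 213  92  48  46  51
152 195 250 255 255 255 239 217 201  96  53  45  46  48  53  51  52  50  44  45  62  77 136 147 194 226 232 204  68  53  49  46
149 195 227 243 254 255 255 255 246 198 135  89  57  44  44  46  43  49  51  47  39  46  58  68 120 150 193 172  53  52  48  49
159 203 210 243 254 254 254 255 255 255 244 198 139  86  56  46  45  46  44  47  52  47  42  45  58  73 112 107  43  44  51  41
```

The held bar's centre reads jig (-0.6, -0.9), and the lower bar reads (-0.2, -0.9) in the same camera. The yaw difference is 0.2°. Lowering.

>>> drive_tool --pt "0 0 0.4 0" --pt "0 0 0.5 0" --pt "0 0 0.4 0" --pt "0 0 0.25 0" --pt "0 0 0.1 0" --pt "0 0 0 0" --pt "0 0 0 0"

```text
t: 22.65
position: [0.5416, 0.1917, 0.0146]
orientation: [[0.997, -0.071, 0.001], [-0.071, -0.997, 0.0], [0.001, -0.0, -1.0]]
force: [-0.7, -0.2, -1.6]
opening: 0.503
finger_force: 36.3
```

```bash
python3 - <<'E'
from cell import *
s=sense();print(s["position"])
E
python3 bar.py $(python3 -c "
from cell import *
print(round(sense()['position'][2]+.0336,4))")
```

```text
[0.54164622 0.19170692 0.01458827]
TCP jig [ 1.6  0.8 14.6] yaw -4.08 Fz -1.7 t 22.7
pred corners [[273.7, 322.4], [226.8, 310.8], [233.4, 298.0], [279.1, 308.9]]
hole pred [270.9 314.2] found [272.2 314.3] [-48.5   0.1  48.2] dark 154.0 med 224.0
hole pred [234.7 305.4] found [237.1 304.3] [44.2 -4.3 48.2] dark 162.0 med 239.0
bar centre [-2.1 -2.1 48.2] len 92.8 yaw rel -2.72
```

>>> drive_tool --pt "0 0 0.05 0" --pt "0 0 0.03 0" --pt "0 0 0 0"

```text
t: 23.08
position: [0.5413, 0.1917, 0.0099]
orientation: [[0.997, -0.071, -0.0], [-0.071, -0.997, -0.0], [-0.0, 0.0, -1.0]]
force: [-0.2, 1.3, -1.6]
opening: 0.503
finger_force: 36.4
```

>>> drive_tool --pt "0 0 0.02 0" --pt "0 0 0 0"

```text
t: 23.32
position: [0.5414, 0.1917, 0.0094]
orientation: [[0.997, -0.071, 0.0], [-0.071, -0.997, -0.0], [0.0, -0.0, -1.0]]
force: [-1.7, -0.8, 4.8]
opening: 0.5
finger_force: 37.0
```

Contact at exactly the expected height, with 5 N felt. Letting go and rising clear.

>>> drive_tool --pt "0 0 0 0" --pt "0 0 0 0" --pt "0 0 0 0" --pt "0 0 -0.1 0" --pt "0 0 -0.4 0" --pt "0 0 -0.9 0" --pt "0 0 -1 0" --pt "0 0.8 0 0" --grip 0.75

```text
t: 24.32
position: [0.5401, 0.1531, 0.1328]
orientation: [[0.998, -0.068, 0.007], [-0.068, -0.998, 0.001], [0.007, -0.002, -1.0]]
force: [-0.1, -0.3, 0.0]
opening: 0.752
finger_force: 0.0
```

>>> drive_tool --pt "0 1 0 0" --pt "0 1 0 0" --pt "0 1 0 0" --pt "0 0.5 0 0" --pt "0 0 0 0"

```text
t: 24.95
position: [0.5259, -0.0241, 0.1293]
orientation: [[0.997, -0.074, 0.0], [-0.074, -0.997, -0.0], [0.0, 0.0, -1.0]]
force: [0.1, 0.6, 0.6]
opening: 0.753
finger_force: 0.0
```

Run:
```python
from cell import *
from m import *
d={n:get_image(n) for n in("side","top")};print(sense()["t"],sense()["position"])
for n,pts in(("side",[(-60,22),(60,22),(60,-22),(-60,-22)]),("top",[(-60,22),(60,22),(60,-22),(-60,-22)])):
    g=d[n];q=[proj(g,np.r_[(RJ@(np.array(v)*.85)+[540,191])/1000,.043]) for v in pts]
    h=holes(g,q);P=[jig(onz(g,*p,.043)*1000) for p in h];P.sort(key=lambda v:v[0]);e=P[1]-P[0]
    print(n,np.round(h,1).tolist(),((P[0]+P[1])/2).round(1),np.linalg.norm(e).round(1),np.degrees(np.arctan2(e[1],e[0])).round(2))
g=d["side"]
for b in blobs(g,(200,280,110,70),lambda im:im.min(2)>245,60):
    print([jig(onz(g,*p,.033)*1000)[:2].tolist() for p in cv2.approxPolyDP(cv2.convexHull(b.astype(np.float32)),1.2,True)[:,0]])
```

```text
25.05 [ 0.52602048 -0.02239321  0.1291798 ]
side [[271.6, 315.2], [235.5, 306.5]] [ 0.3 -1.  43. ] 94.0 0.12
top [[166.8, 219.9], [162.1, 226.0]] [12.8 -9.3 43. ] 27.1 -31.11
[[92.6, 28.3], [92.1, -25.2], [88.2, -28.2], [-78.2, -30.7], [-86.0, -25.9], [-86.4, 27.3]]
```

```bash
python3 -c "
from cell import *
print(finish_job())"
```

```text
the job is handed in; nothing more can be done
None
```

The busbar is laid up and handed in at about 25 s: the separator lies flat under the pusher's lip and against the stop, and the upper bar sits within about 0.5 mm of straight above the lower one by the side camera.

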